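Set up the bench power supply for the kit table

ROBOT

A 6-joint arm with a two-finger parallel gripper is mounted at the origin on the work surface. World frame = base frame: x ahead of the robot, y to its left, z up, the work surface at z = 0. Lengths are in mm, angles in degrees, forces in N, time in s.
With the tool pointing down it reaches from about 275 to 725 mm from the base axis. Payload 15.9 kg.
Tool frame: the origin (TCP) lies midway between the tips of the shut fingers; the grasp point (between the pads) lies 19 mm behind it; z points along the fingers, y is the direction in which the jaws open and shut (so a half turn about z gives the same grasp; the last joint's range is limited). The gripper opens to 85 mm and grips with 20 to 120 N. Pads are 22 mm wide; open, the fingers measure 114 mm over their backs; the gripper's body (76 mm by 85 mm) begins 54 mm behind the grasp point. The pads swing forward as they close: fully open they stand 13 mm farther back than shut.
Start: joints at [-63.827, 12.198, -1.971, 75.831, 0, 90], TCP at [220.531, -448.722, 231.306] pointing down, gripper open.
Joint ranges: [-170.91, 170.91], [-42.67, 98.43], [-65.05, 77.54], [-120.47, 116.71], [-90, 82.35], [-180, 180]. Speed limits (degrees/s): [108.29, 108.29, 136.94, 147.25, 180, 180].

INTERFACE

Orientations are given as [roll, pitch, yaw] about the fixed x, y, z axes, in that order (R = Rz(yaw) Ry(pitch) Rx(roll)).
In Python, from cell import r, get_image gives the robot as it stands.
- The arm moves only by the tool carry_out, never from a script. Its argument "rows" is a list of rows, each a list of 4 numbers: the shift along the tool's x, y, z in mm, then the turn about the tool's z in rad. In form: [[tx, ty, tz, twist], ...]. A call has exactly 8 rows; each row shifts and turns the pose as measured when the row begins, along the tool's axes as they then stand; what a row does not reach is not made up. A row lasts 1/12 s, in which the tool goes at most 41.7 mm and 7.16 degrees, less where a joint would pass 70% of its speed; a pose out of reach is approached as far as the arm can. A call with a gripper value outside its range is refused whole. "fingers" is the gripper's target within -1 to 1 (shut at 1, half-way at 0, fully open at -1), set as the call begins (left out, the last holds). The fingers move at their own pace and stop on an object; the grip force is fixed at half the most. Time passes only in rows, so rows that do not move let the fingers close, or fill a call up. It gives the time, the measured TCP pose, the force and the opening at its end, in the units of the state.
- r.get_obs(): the state, without advancing time (a new reading comes with each control period).
- get_image(name): name is "side" or "top" or "wrist"; returns a dict with "pixels" (384x512x3 uint8, red, green, blue), "depth" (384x512 float32, mm along the optical axis (not along the pixel's ray), 0 where there is no reading), "mtx" (3x3 intrinsics, pixels), "origin" and "attitude" of the camera in the world; the wrist camera has in their place "hand_eye" (4x4, takes a point from camera to tool coordinates, whose origin is the TCP and whose axes are the flange's). Camera axes: x right, y down, z forward; pixel columns grow to the right and rows downward; lengths in mm; the calibration is good to about 2 mm. The wrist camera is an equidistant fisheye: a pixel r from the principal point sees the ray r / f radians off the axis. A picture is of the moment at which its call begins: read the wrist's pose just before it.
- r.close_job(): hands the job in, once; it reports no verdict.
The state is a dict: "time": time; "qpos": joint angles; "qd": joint speeds; "joint_torque": joint torques, N m; "tcp_pos": TCP position; "orientation": TCP orientation; "wrist_force": force on the tool from outside, world axes, zero at the start; "torque": the same for the moment, N m; "gripper_width": finger opening in mm.
Only numpy, scipy, OpenCV 4.12 (cv2) and the standard library are available. Lean on these libraries where they do the work, as an engineer would, in place of code of your own. Each camera call takes 0.05 s, during which the arm holds its last target.

TASK

Get the work place ready for the next kit: put the plywood offcut that lies on the rubber mat into the scrap bin, then carry the power supply by its handle to the middle of the mat and set it down gently, square on the mat with its sloping face towards the robot. Once it stands there, turn its outer coarse ring up to 6 V, the long mark at the top of the scale, without turning the inner fine knob. Leave everything else on the table where it is.

Things in the scene. Friction and masses are not known exactly. Their poses are not given: they have to be found in the camera images.
- supply: grey portable power supply with a sloping front, loose, 0.65 to 0.9 kg, rubber feet, 170 x 170 mm footprint. Origin: centre of its underside; z up, -x its front, at the start within 0.5 rad of facing straight back (world -x). 30 mm front lip, then an aluminium face rising at 30 deg from (x -85, z 30) to (x 30, z 96) mm; behind it a flat top at z 96. Centre of mass near x 40, under the handle.
- supply_handle (a point): middle of the carrying handle's black bar: 14 x 14 mm section, 124 mm long along the supply's y, at (44, 0, 136) mm in the supply's frame; 33 mm free under the bar, 96 mm free between its two end posts. Axes as the supply's.
- knob_axis (a point): where the common axis of the two knobs meets the sloping face, at (-28.5, 0, 65) mm in the supply's frame; axes as the supply's. The knob axis stands square to the face, along (-0.5, 0, 0.866) of the supply. Within 64 mm of it nothing but the knobs stands up from the face, which is rigid and may be felt with the fingertips.
- ring_grip (a point): middle of the outer coarse ring, on the axis, 15.5 mm above the face. The ring is black and ribbed, a plain cylinder 58 mm across, from 1.5 to 29.5 mm above the face, with a white pointer line on its top and side. Axes as the supply's.
- fine_top (a point): middle of the top of the inner fine knob, on the axis, 48 mm above the face. The fine knob is grey, 38 mm across, from 31 to 48 mm above the face, directly over the ring; a white line on its top. Axes as the supply's.
- mark_6V (a point): the 6 V mark, on the face 41.5 mm up the slope from the axis. 13 black marks 25 deg apart surround the ring, one a volt from 0 to 12; 0, 6 and 12 V are the longer ones: 0 V low on the left, 6 V straight up the slope, 12 V low on the right, as the robot sees the face. Axes as the supply's.
- coarse (a joint): angle of the outer ring, rad: 0 with the pointer at the 0 V mark (stop), growing clockwise as seen facing the control face, 0.436 for each volt; 2.618 is the 6 V mark, 5.236 is the 12 V stop. It stays where it is left; turning it takes about 0.06 N m.
- fine (a joint): angle of the inner knob, rad: 0 is its centre position (white line straight up the slope), where it starts; growing clockwise. It turns at a touch (0.012 N m). The two knobs turn independently.
- mat: flat black rubber bench mat 270 x 270 x 3 mm, fixed to the table; the work place. Origin: centre of its underside; x points away from the robot.
- bin: open grey plastic scrap bin, fixed, 200 (x) x 170 (y) x 100 mm high, walls 4 mm. Origin: centre of its underside. The supply and the bin stand on either side of the mat, either way round.
- offcut: plywood offcut lying on the mat: a block 75 (x) x 38 (y) x 26 mm high with a 20 mm long, 22 mm wide nose at its +x end (95 mm long in all). Origin: centre of the block's underside; z up.
- driver: screwdriver 180 mm long with a black handle, lying on the table on the robot's side of the mat; loose, to be left alone. Origin: on its underside.
- cutters: pair of side cutters 140 mm long with dark rubber grips, lying on the table on the robot's side of the mat; loose, to be left alone. Origin: on its underside.
- meter: hand-held black multimeter 150 x 75 x 48 mm, lying beyond the mat; loose, to be left alone. Origin: on its underside.
- spool: solder spool, 60 mm across and 46 mm high, standing on end beyond the mat; loose, to be left alone. Origin: on its underside.
- batteries: black holder 72 x 64 x 18 mm with four cells, near the robot to one side; loose, to be left alone. Origin: on its underside.
- glue: white upright bottle, 48 mm across and 120 mm high, beyond the mat; loose, to be left alone. Origin: on its underside.
- gearbox: white plastic gearbox with two axles, 103 x 70 x 42 mm, near the robot to one side; loose, to be left alone. Origin: on its underside.
There are look-alikes about, which are no part of the job. Several things look just like the offcut: the one meant starts farthest to the robot's left.

How it is judged (in metres and radians):
On the way, in this order (a step that is already met when the one before it is completed fails the run):
1. the offcut lies in the bin (x of offcut in the frame of bin between -0.1 and 0.1 m and y of offcut in the frame of bin between -0.085 and 0.085 m and z of offcut in the frame of bin below 0.09 m), for 0.1 s.
2. the supply is lifted clear of the table by its handle (height (world z) of supply above 0.02 m and distance between the grasp point and supply_handle below 0.05 m), for 0.1 s.
3. the supply stands released on the mat, face to the robot (x of supply in the frame of mat between -0.04 and 0.04 m and y of supply in the frame of mat between -0.04 and 0.04 m and z of supply in the frame of mat below 0.008 m and angle between supply's own z axis and vertical below 0.06 rad and angle between the x axis of supply and the x axis of mat, either way round below 0.25 rad and x of knob_axis in the frame of mat below 0.02 m and x of supply_handle in the frame of mat above 0 m and linear speed of supply below 0.03 m/s and contact force between the fingers and supply below 0.3 N), for 0.2 s.
4. the coarse ring stands at 6 V (value of joint coarse between 2.508 and 2.728 rad), for 0.2 s.
At the end, for the whole second after the job is handed in: Offcut in the bin; supply at rest, released, on the mat within 40 mm of its centre along x and y and 0.25 rad of square, sloping face towards the robot; coarse ring within 0.11 rad (1/4 V) of 6 V, fine knob within 0.12 rad of centre (all of step 1 and all of step 3 and all of step 4 and value of joint fine between -0.12 and 0.12 rad); the robot touches nothing.
It fails at once if the fine knob was turned (value of joint fine below -0.12 rad or value of joint fine above 0.12 rad).
It fails at once if the supply was dropped or banged down (height (world z) of supply below 0.02 m and linear speed of supply above 0.4 m/s).
It fails at once if another thing on the table was pushed away (distance of any of driver, cutters, meter, spool, batteries, glue, gearbox from where it was at the start of the episode above 0.03 m).
It also fails if it takes over 72 s, if anything falls off the work surface, if the arm or the gripper's body presses on something with over 40 N, if the wrist force passes 120 N, or if a joint passes its speed limit or range.

## Working session

There is one attempt and no reset: what is moved stays moved. The work goes in short steps, Python scripts to look and compute and a tool call to move; the robot and the scene stay as the last step left them, time stands still between calls to the robot, and variables do not carry over. Pictures are saved under pics/ and viewed, and the job is handed in when it is done.

Besides the shell and the picture viewer there is one more tool, called after "Call:" as a command line: name --pt "numbers of a row" for each row, then --argument value for the rest. carry_out: Moves the arm, as the interface text tells. Its arguments: {"type":"object","properties":{"rows":{"type":"array","items":{"type":"array","items":{"type":"number"}}},"fingers":{"type":"number"}},"required":["rows"]}

```bash
ls -la; mkdir -p pics
cat > h.py <<'E'
import numpy as np, cv2, pickle
from cell import r, get_image
from scipy.spatial.transform import Rotation as R
def snap(n,tag):
    o=r.get_obs(); im=get_image(n); im['obs']=o
    pickle.dump(im,open(f'pics/{tag}.pkl','wb'))
    cv2.imwrite(f'pics/{tag}.png',im['pixels'][:,:,::-1])
    return im
def load(tag): return pickle.load(open(f'pics/{tag}.pkl','rb'))
E
python3 - <<'E'
from h import *
o=r.get_obs(); print(o)
for n in ['side','top','wrist']:
    im=snap(n,n+'0'); print(n,im['mtx'],{k:im[k] for k in im if k in('origin','attitude','hand_eye')})
E
```

```text
total 12
drwxr-xr-x  3 agent agent 4096 Dec  7 02:40 .
drwxr-xr-x 23 root  root  4096 Dec  7 02:40 ..
drwxr-xr-x  2 agent agent 4096 Dec  7 02:40 pics
{'time': 0.0, 'qpos': array([-6.38269778e+01,  1.22256122e+01, -2.00955681e+00,  7.58297444e+01,
        1.52995507e-03,  8.99992263e+01]), 'qd': array([-0.04300316,  0.016952  , -0.03414504,  0.01674984, -0.10729724,
       -0.10561826]), 'joint_torque': array([ 1.34677495e-03, -6.86159348e+01,  4.87121952e+01,  1.72859518e-02,
        1.70584131e-04,  2.17145282e-05]), 'tcp_pos': array([ 220.39967101, -448.4250587 ,  230.79997689]), 'orientation': array([-1.79935087e+02, -1.53083060e-03,  2.61737941e+01]), 'wrist_force': array([ 0.15286137,  0.13989254, -0.11586042]), 'torque': array([ 0.00965036, -0.02285255, -0.01567312]), 'gripper_width': 85.09811078127632}
side [[423.19626858   0.         251.09142447]
 [  0.         423.19626858 188.42612589]
 [  0.           0.           1.        ]] {'origin': array([ 336.13657946, 1022.73058835,  682.18924076]), 'attitude': array([-119.27103237,   -0.95263439, -167.70387324])}
top [[479.41877204   0.         255.82666981]
 [  0.         479.41877204 190.62792387]
 [  0.           0.           1.        ]] {'origin': array([ 366.45681129,   -7.02982608, 1546.21402594]), 'attitude': array([-172.5423684 ,    1.0254199 ,  -89.60487579])}
wrist [[297.31863964   0.         255.19584013]
 [  0.         297.31863964 193.98526245]
 [  0.           0.           1.        ]] {'hand_eye': array([[ 3.18222861e-04, -9.53000193e-01, -3.02969522e-01,
         7.72999095e+01],
       [ 9.99999380e-01,  6.26549454e-04, -9.20485615e-04,
         8.56386988e-01],
       [ 1.06704836e-03, -3.02969041e-01,  9.52999801e-01,
        -1.43135391e+02],
       [ 0.00000000e+00,  0.00000000e+00,  0.00000000e+00,
         1.00000000e+00]])}
```

View pics/top0.png

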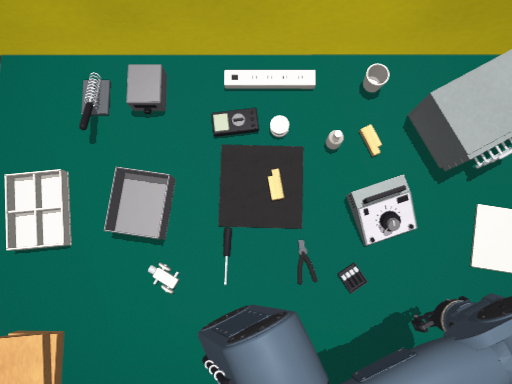

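View pics/side0.png

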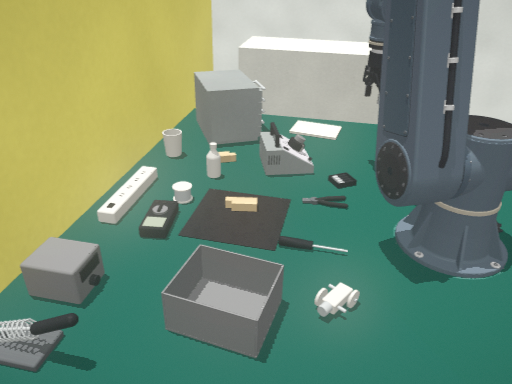

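View pics/wrist0.png

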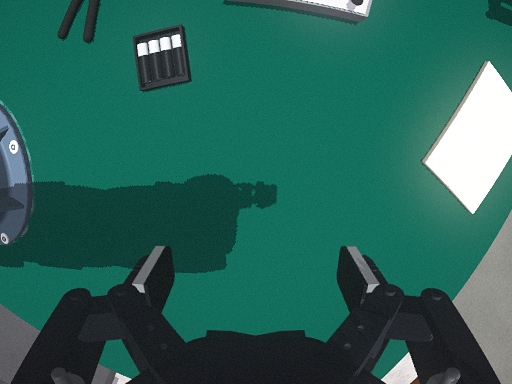

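Candidates for the offcut: the wood block on the mat at top (276,184), and a second block at (371,140) to the right. The brown box at (30,360) is something else. The one on the mat is farthest left and lies on the mat, so I choose it. Next: a close crop, and measurements.

```bash
cat >> h.py <<'E'
def pose(im):
    if 'hand_eye' in im:
        o=im['obs'];T=np.eye(4);T[:3,:3]=R.from_euler('xyz',o['orientation'],degrees=True).as_matrix();T[:3,3]=o['tcp_pos']
        return T@im['hand_eye']
    T=np.eye(4);T[:3,:3]=R.from_euler('xyz',im['attitude'],degrees=True).as_matrix();T[:3,3]=im['origin'];return T
def rays(im,uv):
    uv=np.atleast_2d(np.asarray(uv,float));K=im['mtx']
    p=(uv-[K[0,2],K[1,2]])/K[0,0]
    if 'hand_eye' in im:
        th=np.linalg.norm(p,axis=1,keepdims=True);s=np.where(th>1e-9,np.sin(th)/np.maximum(th,1e-9),1)
        d=np.c_[p*s,np.cos(th)]
    else: d=np.c_[p,np.ones(len(p))]
    T=pose(im);return T[:3,3],d@T[:3,:3].T,d
def onplane(im,uv,z):
    o,d,_=rays(im,uv);return o+d*((z-o[2])/d[:,2:3])
def bydepth(im,uv):
    uv=np.atleast_2d(uv);o,d,c=rays(im,uv);z=im['depth'][uv[:,1].astype(int),uv[:,0].astype(int)]
    return o+d*(z/c[:,2])[:,None]
def cloud(im):
    h,w=im['depth'].shape;v,u=np.mgrid[:h,:w];return bydepth(im,np.c_[u.ravel(),v.ravel()]).reshape(h,w,3)
def project(im,P):
    T=pose(im);c=(np.atleast_2d(P)-T[:3,3])@T[:3,:3];K=im['mtx']
    if 'hand_eye' in im:
        n=np.hypot(c[:,0],c[:,1]);th=np.arctan2(n,c[:,2]);q=c[:,:2]*(th/np.maximum(n,1e-9))[:,None]
    else: q=c[:,:2]/c[:,2:]
    return q*K[0,0]+[K[0,2],K[1,2]]
def tri(im1,uv1,im2,uv2):
    o1,d1,_=rays(im1,uv1);o2,d2,_=rays(im2,uv2);d1=d1[0]/np.linalg.norm(d1[0]);d2=d2[0]/np.linalg.norm(d2[0])
    t,*_=np.linalg.lstsq(np.c_[d1,-d2],o2-o1,rcond=None);a=o1+t[0]*d1;b=o2+t[1]*d2
    return (a+b)/2,np.linalg.norm(a-b)
def crop(im,u0,v0,u1,v1,k,name):
    cv2.imwrite(f'pics/{name}.png',cv2.resize(im['pixels'][v0:v1,u0:u1,::-1],None,fx=k,fy=k,interpolation=cv2.INTER_CUBIC))
E
python3 - <<'E'
from h import *
t=load('top0');s=load('side0')
ct=cloud(t);cs=cloud(s)
print('table z',np.median(ct[250:280,120:140,2]),np.median(cs[330:350,380:400,2]))
for n,im,c in(('top',t,ct),('side',s,cs)):
    hsv=cv2.cvtColor(im['pixels'],cv2.COLOR_RGB2HSV)
    m=((hsv[...,0]>10)&(hsv[...,0]<28)&(hsv[...,1]>60)&(hsv[...,2]>140)).astype(np.uint8)
    k,l,st,ce=cv2.connectedComponentsWithStats(m)
    for i in range(1,k):
        if 40<st[i,4]<3000:
            q=c[l==i];print(n,ce[i],st[i],np.median(q,0),q.min(0),q.max(0))
            if abs(ce[i][0]-(276 if n=='top' else 242))<15:
                top=q[q[:,2]>np.percentile(q[:,2],50)-4];print(cv2.minAreaRect(top[:,:2].astype(np.float32)),np.median(top[:,2]))
                print(cv2.minAreaRect(np.argwhere(l==i)[:,::-1].astype(np.float32)))
# mat and bin
g=t['pixels'].max(2)
m=((g<60)).astype(np.uint8);k,l,st,ce=cv2.connectedComponentsWithStats(m)
for i in range(1,k):
    if st[i,4]>2000: print(ce[i],st[i])
i=l[200,240];cc=max(cv2.findContours((l==i).astype(np.uint8),0,2)[0],key=cv2.contourArea)
b=cv2.boxPoints(cv2.minAreaRect(cc));P=onplane(t,b,3);print('mat',P,P.mean(0))
for p in [(115,168),(173,172),(166,240),(106,233)]: print('bin',onplane(t,[p],100)[0], bydepth(t,np.array([p]))[0])
crop(t,210,135,420,260,3.8,'c_top'); crop(s,150,100,330,260,4,'c_side')
E
```

```text
table z -0.7491201538077803 0.72831672041616
top [371.5        138.66863905] [361 125  21  30 338] [ 737.47875073 -351.93920723   25.23323132] [ 366.45681129 -388.13849881   -8.21228977] [ 786.51287607   -7.02982608 1546.21402594]
top [275.32577904 184.68838527] [268 168  16  32 353] [583.23161474 -39.73202404  27.96373415] [538.9726249  -66.28017278  -2.01518852] [642.51253222 -17.17276002  39.15228239]
((587.6694946289062, -38.26932907104492), (93.95719146728516, 38.059181213378906), 10.068422317504883) 28.988622171799534
((274.8305358886719, 183.7063751220703), (30.18071937561035, 12.628400802612305), 79.99201965332031)
top [ 21.60336538 359.76682692] [   0  334   44   50 2080] [ 54.3814446  698.60873924 109.08052413] [-12.4640583   -7.02982608  98.40546581] [ 366.45681129  771.24470671 1546.21402594]
top [ 52.9375     354.99632353] [ 50 334   8  50 272] [ 63.37459125 631.26866675  53.57345514] [-26.50673666  -7.02982608  40.3296447 ] [ 366.45681129  645.62180545 1546.21402594]
side [14.43623188 17.11449275] [  0   0  43  46 690] [1323.4358589  -155.43433293  498.15314378] [ 336.1
[... 2155 characters left out ...]
83459  -40.62427785]
[258.95354561 188.28211044] [ 219  145   84  111 6501]
[396.94762604 341.46353402] [ 328  299  128   85 2043]
mat [[ 360.78144845  141.74864481    3.        ]
 [ 721.02642695  139.05869916    3.        ]
 [ 715.03137099 -132.38922038    3.        ]
 [ 356.25574429 -121.71404617    3.        ]] [538.27374767   6.67601936   3.        ]
bin [623.8846172  454.19854368 100.        ] [624.25000569 454.85320309  97.94726932]
bin [612.09315786 274.70876321 100.        ] [628.28817489 293.28403236   4.64985697]
bin [404.3878504  289.76165813 100.        ] [406.99779514 310.18317542   0.48944693]
bin [424.28865771 472.54772575 100.        ] [428.09520511 504.11397852   4.80881073]
```

View pics/c_top.png

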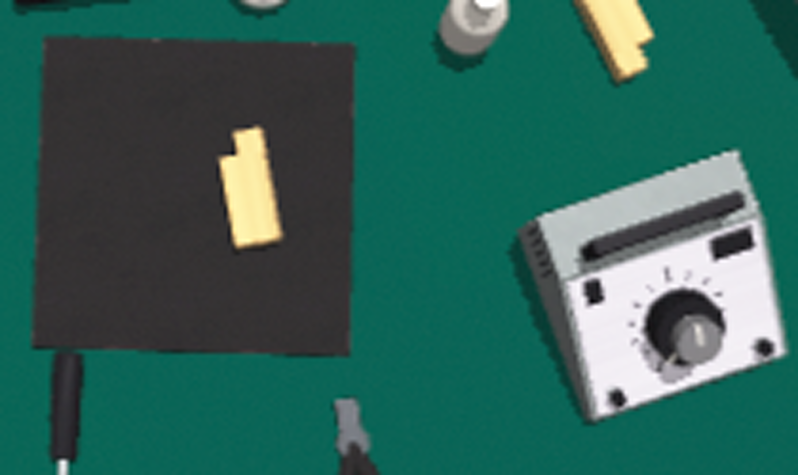

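View pics/c_side.png

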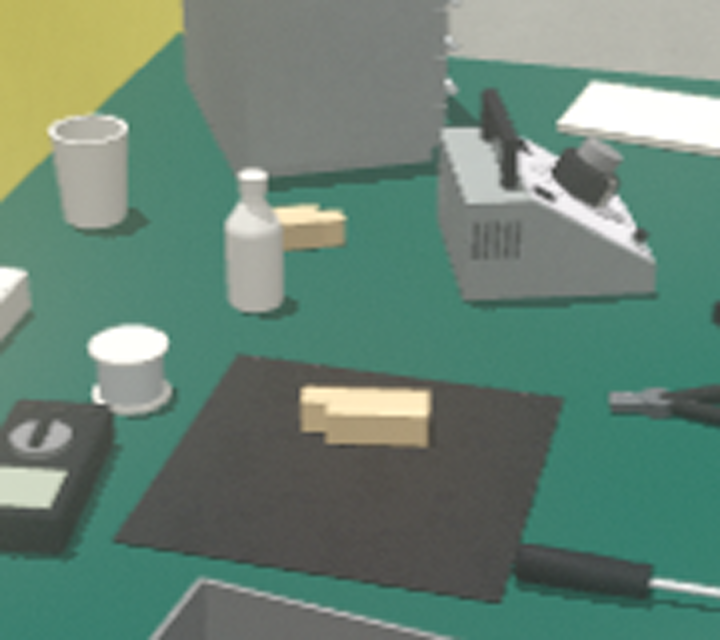

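The chosen block is the one on the mat, nose pointing away from the robot, yaw about 9–10°. Both views give z about 29 for its top. Now the mat, bin and supply, plus a move helper.

```bash
cat >> h.py <<'E'
def plan(target,yaw,n=8,start=None,o=None):
    """n equal rows from now to target TCP [mm] and tool yaw [deg]; prints tool-axis rows"""
    o=o or r.get_obs();p=np.array(o['tcp_pos']);y=o['orientation'][2]
    dy=(yaw-y+180)%360-180
    d=(np.array(target)-p)/n
    for i in range(n):
        R0=R.from_euler('xyz',[o['orientation'][0],o['orientation'][1],y+dy*i/n],degrees=True).as_matrix()
        print(np.round(R0.T@d,1),round(-np.radians(dy)/n,3))
    print('total',np.array(target)-p,dy)
E
python3 - <<'E'
from h import *
t=load('top0');s=load('side0');ct=cloud(t)
k=lambda u,v:(210+u/3.8,135+v/3.8)
P=onplane(t,[k(45,38),k(355,44),k(350,355),k(33,347)],3);print('mat',P.round(),P.mean(0))
# handle bar ends
for a in [k(592,250),k(740,200)]: print('bar top',onplane(t,[a],143))
ks=lambda u,v:(150+u/4,100+v/4)
# bar by depth > 125 near supply
m=(ct[...,2]>125)&(ct[...,2]<160)&(ct[...,1]<-250)&(ct[...,1]>-520)&(ct[...,0]>350)&(ct[...,0]<620)
q=ct[m];print(len(q),cv2.minAreaRect(q[:,:2].astype(np.float32)),np.median(q,0))
m=(ct[...,2]>90)&(ct[...,2]<102)&(ct[...,1]<-250)&(ct[...,1]>-520)&(ct[...,0]>350)&(ct[...,0]<620)
q=ct[m];print(len(q),cv2.minAreaRect(q[:,:2].astype(np.float32)))
m=(ct[...,2]>90)&(ct[...,2]<110)&(ct[...,1]>250)&(ct[...,1]<490)&(ct[...,0]>380)&(ct[...,0]<660)
q=ct[m];print('bin',len(q),cv2.minAreaRect(q[:,:2].astype(np.float32)))
plan([578,-41,130],10,16)
E
```

```text
mat [[ 719.  135.    3.]
 [ 715. -133.    3.]
 [ 447. -127.    3.]
 [ 452.  141.    3.]] [583.14649088   3.80301853   3.        ]
bar top [[ 521.41030935 -303.32307208  143.        ]]
bar top [[ 560.86148085 -418.19262968  143.        ]]
206 ((543.8829345703125, -360.27264404296875), (13.782512664794922, 124.69879913330078), 19.101001739501953) [ 542.50082626 -357.14835445  142.16171819]
1167 ((510.7670593261719, -371.9869384765625), (153.23973083496094, 171.02284240722656), 18.684261322021484)
bin 417 ((520.286376953125, 385.43341064453125), (173.54965209960938, 200.61473083496094), 81.67472076416016)
[ 31.3 -13.    6.3] 0.018
[ 31.1 -13.5   6.3] 0.018
[ 30.8 -14.1   6.3] 0.018
[ 30.6 -14.6   6.3] 0.018
[ 30.3 -15.2   6.3] 0.018
[ 30.  -15.7   6.3] 0.018
[ 29.7 -16.2   6.3] 0.018
[ 29.5 -16.8   6.3] 0.018
[ 29.2 -17.3   6.3] 0.018
[ 28.8 -17.8   6.3] 0.018
[ 28.5 -18.3   6.3] 0.018
[ 28.2 -18.8   6.3] 0.018
[ 27.9 -19.3   6.3] 0.018
[ 27.5 -19.8   6.3] 0.018
[ 27.2 -20.3   6.3] 0.018
[ 26.8 -20.7   6.3] 0.018
total [ 357.57490875  407.50480882 -100.95160153] -16.173585178227256
```

Call:
carry_out --pt "31 -13 6 0.018" --pt "31 -14 6 0.018" --pt "31 -14 6 0.018" --pt "31 -15 6 0.018" --pt "30 -15 6 0.018" --pt "30 -16 6 0.018" --pt "30 -16 6 0.018" --pt "30 -17 6 0.018" --fingers -1

```text
time: 0.82
tcp_pos: [403.2, -240.4, 180.1]
orientation: [-180.0, 0.1, 17.0]
wrist_force: [1.5, -1.0, 0.6]
gripper_width: 85.3
```

Call:
carry_out --pt "29 -17 6 0.018" --pt "29 -17 6 0.018" --pt "28 -18 6 0.018" --pt "28 -18 6 0.018" --pt "28 -19 6 0.018" --pt "28 -19 6 0.018" --pt "27 -20 6 0.018" --pt "0 0 0 0"

```text
time: 1.48
tcp_pos: [572.2, -53.6, 132.9]
orientation: [-179.9, 0.2, 9.6]
wrist_force: [0.2, 0.5, -0.8]
gripper_width: 85.5
```

Run:
```python
from h import *
w=snap('wrist','w1');print(w['obs']['tcp_pos'],w['obs']['orientation'][2])
hsv=cv2.cvtColor(w['pixels'],cv2.COLOR_RGB2HSV)
m=((hsv[...,0]>10)&(hsv[...,0]<28)&(hsv[...,1]>60)&(hsv[...,2]>120)).astype(np.uint8)
k,l,st,ce=cv2.connectedComponentsWithStats(m);c=cloud(w)
for i in range(1,k):
    if st[i,4]>200:
        q=c[l==i];zt=np.percentile(q[:,2],80);t=q[abs(q[:,2]-zt)<4];print(ce[i],zt,cv2.minAreaRect(t[:,:2].astype(np.float32)))
plan([578,-41,8],10,8)
```

```text
[572.2453055  -53.57531074 132.94723085] 9.55338828878615
[247.53430944 167.3236451 ] 4.246794849078469 ((582.8095703125, -43.08448028564453), (120.38369750976562, 94.8187026977539), 1.0179938077926636)
[ 1.2 -1.6 15.7] -0.001
[ 1.2 -1.6 15.7] -0.001
[ 1.2 -1.6 15.7] -0.001
[ 1.2 -1.6 15.7] -0.001
[ 1.2 -1.6 15.7] -0.001
[ 1.2 -1.6 15.7] -0.001
[ 1.2 -1.6 15.7] -0.001
[ 1.2 -1.6 15.7] -0.001
total [   7.119212     14.13864068 -125.30440933] 0.4037019052991866
```

View pics/w1.png

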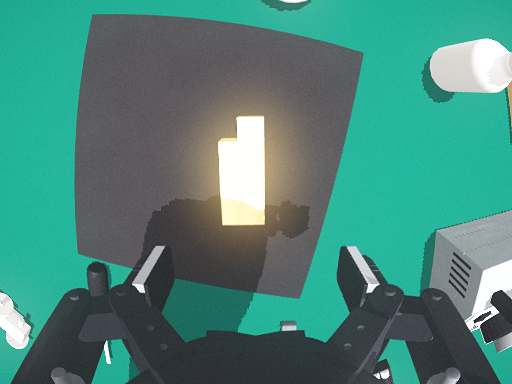

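Offcut at wrist (242,180), block at (219–265, 138–225), nose up. Checking its place on the plane of its top.

Run:
```python
from h import *
w=load('w1')
P=onplane(w,[(219,139),(264,139),(265,212),(222,212)],29);print(P.round(1),P.mean(0))
P=onplane(w,[(238,117),(263,117)],29);print(P.round(1)); print(bydepth(w,np.array([(240,180),(240,160)])))
```

```text
[[613.5 -16.4  29. ]
 [619.5 -53.5  29. ]
 [555.7 -65.7  29. ]
 [549.2 -27.9  29. ]] [584.503939  -40.8924111  29.       ]
[[634.2 -29.3  29. ]
 [637.5 -49.6  29. ]]
[[581.44909922 -39.3299998   29.93413268]
 [598.86040726 -36.66223007  30.6047646 ]]
```

Call:
carry_out --pt "2 -4 19 0" --pt "2 -4 19 0" --pt "2 -2 19 0" --pt "2 -2 18 0" --pt "1 -1 18 0" --pt "0 0 16 0" --pt "0 0 12 0" --pt "0 0 0 0"

```text
time: 2.2
tcp_pos: [574.3, -44.8, 8.5]
orientation: [180.0, 0.3, 9.6]
wrist_force: [-1.5, 0.4, 0.3]
gripper_width: 85.2
```

Call:
carry_out --pt "2 -2 0 0" --pt "0 0 0 0" --pt "0 0 0 0" --pt "0 0 0 0" --pt "0 0 0 0" --pt "0 0 0 0" --pt "0 0 0 0" --pt "0 0 0 0" --fingers 1

```text
time: 2.87
tcp_pos: [577.2, -44.3, 13.2]
orientation: [179.9, 0.0, 9.5]
wrist_force: [0.7, 0.4, -1.0]
gripper_width: 37.0
```

Call:
carry_out --pt "0 0 -10 0" --pt "0 0 -20 0" --pt "0 0 -25 0" --pt "0 0 -25 0" --pt "0 0 -25 0" --pt "0 0 -25 0" --pt "0 0 -25 0" --pt "0 0 0 0"

```text
time: 3.53
tcp_pos: [574.9, -43.6, 178.8]
orientation: [179.9, 0.2, 9.5]
wrist_force: [0.5, -0.2, -0.3]
gripper_width: 36.8
```

Run:
```python
from h import *
plan([520,380,165],-8,16)
```

```text
[  1.  -26.7   0.8] 0.019
[  0.5 -26.7   0.8] 0.019
[ -0.  -26.7   0.8] 0.019
[ -0.5 -26.7   0.8] 0.019
[ -1.  -26.7   0.8] 0.019
[ -1.6 -26.7   0.8] 0.019
[ -2.1 -26.6   0.8] 0.019
[ -2.6 -26.6   0.8] 0.019
[ -3.1 -26.5   0.8] 0.019
[ -3.6 -26.5   0.8] 0.019
[ -4.1 -26.4   0.8] 0.019
[ -4.6 -26.3   0.8] 0.019
[ -5.1 -26.2   0.8] 0.019
[ -5.6 -26.1   0.8] 0.019
[ -6.1 -26.    0.8] 0.019
[ -6.6 -25.9   0.9] 0.019
total [-54.91155795 423.5775273  -13.82616943] -17.512142041533394
```

Call:
carry_out --pt "1 -27 0 0.019" --pt "1 -27 0 0.019" --pt "0 -27 0 0.019" --pt "-1 -27 0 0.019" --pt "-1 -27 0 0.019" --pt "-2 -27 0 0.019" --pt "-2 -27 0 0.019" --pt "-3 -27 0 0.019"

```text
time: 4.2
tcp_pos: [549.9, 96.6, 187.2]
orientation: [-176.2, 0.0, 7.9]
wrist_force: [-0.5, -0.9, -0.1]
gripper_width: 36.4
```

Call:
carry_out --pt "-3 -27 0 0.019" --pt "-4 -27 0 0.019" --pt "-4 -27 0 0.019" --pt "-5 -26 0 0.019" --pt "-5 -26 0 0.019" --pt "-6 -26 0 0.019" --pt "-6 -20 5 0.019" --pt "-3 -10 10 0.01"

```text
time: 4.87
tcp_pos: [500.7, 156.9, 198.4]
orientation: [-169.4, 1.0, 11.1]
wrist_force: [0.2, 0.0, -0.1]
gripper_width: 36.8
```

Run:
```python
from h import *
w=snap('wrist','w2');print(w['obs']['tcp_pos'],w['obs']['orientation'][2])
plan([518,385,62],-8,8)
```

```text
[500.71394801 156.90283782 198.44075367] 11.076918902233428
[  8.1 -24.   21.4] 0.042
[  6.9 -24.3  21.5] 0.042
[  5.8 -24.5  21.6] 0.042
[  4.6 -24.7  21.6] 0.042
[  3.4 -24.9  21.7] 0.042
[  2.2 -25.   21.7] 0.042
[  1.  -25.   21.8] 0.042
[ -0.2 -25.   21.8] 0.042
total [  18.3327038   228.09717286 -134.2234637 ] -19.088639757766174
```

View pics/w2.png

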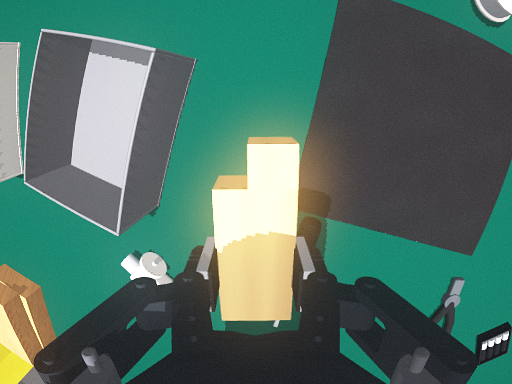

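The offcut is held and the bin is visible at (110,130), but the tool has tilted by 10° and the arm lagged. I'll check the joints.

Run:
```python
from h import *
o=r.get_obs();print(o['qpos'].round(2),o['qd'].round(1),o['time'],o['joint_torque'].round(1))
```

```text
[ 11.03  16.3   -2.51  72.38  10.66 179.95] [-0.5  1.2  0.8  1.5 -1.6 -0. ] 4.9167 [ -1.6 -82.5  56.3   1.7   0.8   0. ]
```

Joint 6 is at its limit: q6 = q1 + 180 − yaw. That clamp caused the tilt. I'll use yaw ≈ 82° over the bin instead, with a plan helper that handles the tilt.

```bash
cat >> h.py <<'E'
def plan(target,twist,n=8):
    "twist: total turn about tool z in deg (+ = clockwise from above)"
    o=r.get_obs();p=np.array(o['tcp_pos']);R0=R.from_euler('xyz',o['orientation'],degrees=True)
    d=(np.array(target)-p)/n
    for i in range(n):
        Ri=(R0*R.from_euler('z',twist*(i)/n,degrees=True)).as_matrix()
        print(np.round(Ri.T@d,1),round(np.radians(twist)/n,3))
    print('total',np.array(target)-p,'zaxis',R0.as_matrix()[:,2].round(3),'xaxis',R0.as_matrix()[:,0].round(3),o['qpos'].round(1))
E
python3 - <<'E'
from h import *
plan([520,378,190],-70,12)
E
```

```text
[  5.2 -17.4   3.7] -0.102
[  7.  -16.8   3.7] -0.102
[  8.6 -16.    3.7] -0.102
[ 10.2 -15.    3.7] -0.102
[ 11.7 -13.9   3.7] -0.102
[ 13.  -12.6   3.7] -0.102
[ 14.2 -11.2   3.7] -0.102
[15.3 -9.7  3.7] -0.102
[16.2 -8.1  3.7] -0.102
[17.  -6.4  3.7] -0.102
[17.5 -4.7  3.7] -0.102
[17.9 -2.9  3.7] -0.102
total [ 20.3327038  221.09717286  -6.2234637 ] zaxis [-0.055  0.178 -0.983] xaxis [ 0.981  0.192 -0.021] [ 11.   16.3  -2.5  72.4  10.7 179.9]
```

Call:
carry_out --pt "5 -17 4 -0.102" --pt "7 -17 4 -0.102" --pt "9 -16 4 -0.102" --pt "10 -15 4 -0.102" --pt "12 -14 4 -0.102" --pt "13 -13 4 -0.102" --pt "14 -11 4 -0.102" --pt "15 -10 4 -0.102"

```text
time: 5.58
tcp_pos: [509.2, 306.5, 183.4]
orientation: [-171.8, -6.8, 58.8]
wrist_force: [0.2, -0.4, -1.0]
gripper_width: 36.8
```

Call:
carry_out --pt "16 -8 4 -0.102" --pt "17 -6 4 -0.102" --pt "18 -5 4 -0.102" --pt "18 -3 4 -0.102" --pt "10 0 4 0" --pt "0 0 0 0" --pt "0 0 0 0" --pt "0 0 0 0"

```text
time: 6.25
tcp_pos: [512.2, 396.0, 170.6]
orientation: [-175.1, -9.3, 83.3]
wrist_force: [-0.3, 0.2, -0.0]
gripper_width: 37.0
```

Run:
```python
from h import *
w=snap('wrist','w3');print(w['obs']['tcp_pos'],w['obs']['orientation'])
plan([520,381,80],0,6)
```

```text
[512.15897395 396.04570997 170.64379818] [-175.08724976   -9.31636342   83.34478119]
[-4.7  2.8 14.4] 0.0
[-4.7  2.8 14.4] 0.0
[-4.7  2.8 14.4] 0.0
[-4.7  2.8 14.4] 0.0
[-4.7  2.8 14.4] 0.0
[-4.7  2.8 14.4] 0.0
total [  7.7973958  -14.80527    -90.71625961] zaxis [-0.066  0.17  -0.983] xaxis [0.114 0.98  0.162] [ 32.7  28.6  11.9  71.2  10.3 129.1]
```

View pics/w3.png

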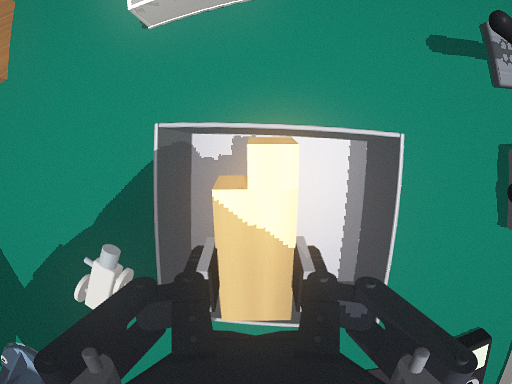

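Offcut over the open bin (rim 155–403 × 125–325). Lowering it.

Call:
carry_out --pt "-5 3 15 0" --pt "-5 3 15 0" --pt "-5 3 15 0" --pt "-5 3 15 0" --pt "-5 3 15 0" --pt "-5 3 15 0" --pt "0 0 0 0" --pt "0 0 0 0"

```text
time: 6.97
tcp_pos: [523.3, 372.5, 75.5]
orientation: [-175.2, -9.4, 82.2]
wrist_force: [0.1, -0.6, -0.3]
gripper_width: 36.5
```

Call:
carry_out --pt "0 0 0 0" --pt "0 0 0 0" --pt "0 0 0 0" --pt "0 0 0 0" --pt "5 0 -15 0" --pt "6 0 -30 0" --pt "6 0 -40 0" --pt "6 0 -40 0" --fingers -1

```text
time: 7.63
tcp_pos: [531.1, 371.9, 203.4]
orientation: [-174.8, -9.1, 82.1]
wrist_force: [1.1, 1.1, 0.3]
gripper_width: 85.5
```

Run:
```python
from h import *
w=snap('wrist','w4');snap('side','s4');print(w['obs']['tcp_pos'],w['obs']['orientation'],w['obs']['qpos'])
```

```text
[531.11330142 371.93490177 203.42611227] [-174.82014448   -9.07902411   82.06788858] [ 29.99224122  29.05281653  17.33557923  76.80489658  10.33799698
 127.64651365]
```

View pics/w4.png

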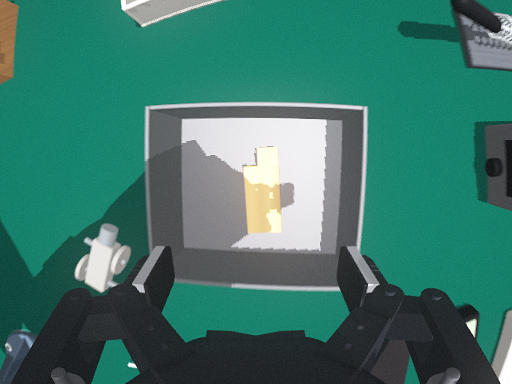

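Offcut lies in the bin (wrist image 262,195). Next I'll travel towards the supply, turning joint 6 round towards its other stop, where the same effect should take the 10° tilt out again.

Run:
```python
from h import *
plan([480,-150,240],-212,32)
```

```text
[-16.1   0.3  -3.7] -0.116
[-16.   -1.6  -3.7] -0.116
[-15.7  -3.4  -3.7] -0.116
[-15.2  -5.2  -3.7] -0.116
[-14.5  -6.9  -3.7] -0.116
[-13.6  -8.6  -3.7] -0.116
[-12.5 -10.1  -3.7] -0.116
[-11.3 -11.4  -3.7] -0.116
[ -9.9 -12.7  -3.7] -0.116
[ -8.3 -13.7  -3.7] -0.116
[ -6.7 -14.6  -3.7] -0.116
[ -5.  -15.3  -3.7] -0.116
[ -3.2 -15.7  -3.7] -0.116
[ -1.3 -16.   -3.7] -0.116
[  0.5 -16.1  -3.7] -0.116
[  2.4 -15.9  -3.7] -0.116
[  4.2 -15.5  -3.7] -0.116
[  5.9 -14.9  -3.7] -0.116
[  7.6 -14.1  -3.7] -0.116
[  9.2 -13.2  -3.7] -0.116
[ 10.7 -12.   -3.7] -0.116
[ 12.  -10.7  -3.7] -0.116
[13.1 -9.3 -3.7] -0.116
[14.1 -7.7 -3.7] -0.116
[14.9 -6.  -3.7] -0.116
[15.5 -4.2 -3.7] -0.116
[15.9 -2.4 -3.7] -0.116
[16.  -0.6 -3.7] -0.116
[16.   1.3 -3.7] -0.116
[15.8  3.1 -3.7] -0.116
[15.3  4.9 -3.7] -0.116
[14.6  6.6 -3.7] -0.116
total [ -54.33078113 -523.5784754    30.56011863] zaxis [-0.058  0.174 -0.983] xaxis [0.135 0.977 0.165] [ 30.   28.8  17.8  76.9  10.4 127.6]
```

Call:
carry_out --pt "-16 0 -4 -0.116" --pt "-16 -2 -4 -0.116" --pt "-16 -3 -4 -0.116" --pt "-15 -5 -4 -0.116" --pt "-15 -7 -4 -0.116" --pt "-14 -9 -4 -0.116" --pt "-13 -10 -4 -0.116" --pt "-11 -11 -4 -0.116"

```text
time: 8.4
tcp_pos: [524.2, 241.2, 226.0]
orientation: [174.1, -9.0, 138.6]
wrist_force: [-0.8, -0.2, -0.3]
gripper_width: 85.5
```

Call:
carry_out --pt "-10 -13 -4 -0.116" --pt "-8 -14 -4 -0.116" --pt "-7 -15 -4 -0.116" --pt "-5 -15 -4 -0.116" --pt "-3 -16 -4 -0.116" --pt "-1 -16 -4 -0.116" --pt "1 -16 -4 -0.116" --pt "2 -16 -4 -0.116"

```text
time: 9.07
tcp_pos: [518.6, 103.4, 240.0]
orientation: [169.3, 0.4, -165.8]
wrist_force: [0.4, 0.2, -0.2]
gripper_width: 85.6
```

Call:
carry_out --pt "4 -16 -4 -0.116" --pt "6 -15 -4 -0.116" --pt "8 -14 -4 -0.116" --pt "9 -13 -4 -0.116" --pt "11 -12 -4 -0.116" --pt "12 -11 -4 -0.116" --pt "13 -9 -4 -0.116" --pt "14 -8 -4 -0.116"

```text
time: 9.73
tcp_pos: [521.5, -35.0, 253.5]
orientation: [174.8, 9.2, -110.1]
wrist_force: [-0.2, 0.1, -0.3]
gripper_width: 85.0
```

Call:
carry_out --pt "15 -6 -4 -0.116" --pt "16 -4 -4 -0.116" --pt "16 -2 -4 -0.116" --pt "16 -1 -4 -0.116" --pt "16 1 -4 -0.116" --pt "16 3 -4 -0.116" --pt "15 5 -4 -0.116" --pt "15 7 -4 -0.116"

```text
time: 10.4
tcp_pos: [531.2, -174.1, 266.7]
orientation: [-174.9, 9.1, -53.2]
wrist_force: [0.1, 0.5, -0.5]
gripper_width: 85.5
```

Run:
```python
from h import *
plan([480,-250,230],-50,8)
```

```text
[ 4.5 11.1  3. ] -0.109
[ 3.2 11.5  3. ] -0.109
[ 1.9 11.8  3. ] -0.109
[ 0.6 12.   3. ] -0.109
[-0.7 12.   3. ] -0.109
[-2.  11.8  3. ] -0.109
[-3.2 11.5  3. ] -0.109
[-4.5 11.1  3. ] -0.109
total [-51.16496867 -75.92593142 -36.72133566] zaxis [-0.022  0.179 -0.984] xaxis [ 0.591 -0.791 -0.157] [ -23.2   24.4   19.2   90.1    9.  -150. ]
```

Call:
carry_out --pt "12 9 0 -0.116" --pt "10 10 0 -0.116" --pt "9 12 0 -0.116" --pt "8 13 0 -0.116" --pt "7 14 0 -0.1" --pt "6 14 0 -0.1" --pt "6 14 0 -0.1" --pt "6 14 0 -0.1"

```text
time: 11.07
tcp_pos: [583.9, -170.6, 251.5]
orientation: [-177.7, 2.9, -17.5]
wrist_force: [-0.5, 0.2, -0.7]
gripper_width: 85.5
```

Run:
```python
from h import *
plan([543,-360,230],0,8)
```

```text
[ 2.4 24.2  1.6] 0.0
[ 2.4 24.2  1.6] 0.0
[ 2.4 24.2  1.6] 0.0
[ 2.4 24.2  1.6] 0.0
[ 2.4 24.2  1.6] 0.0
[ 2.4 24.2  1.6] 0.0
[ 2.4 24.2  1.6] 0.0
[ 2.4 24.2  1.6] 0.0
total [ -40.94581861 -189.42868527  -21.46834158] zaxis [-0.036  0.053 -0.998] xaxis [ 0.952 -0.301 -0.05 ] [ -17.5   28.8   24.5   88.6    2.3 -179.9]
```

Call:
carry_out --pt "3 14 0 -0.1" --pt "3 12 0 -0.05" --pt "0 0 0 0.116" --pt "0 0 0 0.116" --pt "0 0 0 0.116" --pt "0 0 0 0.116" --pt "0 0 0 0" --pt "0 0 0 0"

```text
time: 11.73
tcp_pos: [598.9, -142.9, 253.3]
orientation: [178.8, 2.0, -41.0]
wrist_force: [-0.3, 0.0, -0.2]
gripper_width: 85.6
```

Run:
```python
from h import *
plan([543,-360,190],0,8)
```

```text
[12.8 24.9  8. ] 0.0
[12.8 24.9  8. ] 0.0
[12.8 24.9  8. ] 0.0
[12.8 24.9  8. ] 0.0
[12.8 24.9  8. ] 0.0
[12.8 24.9  8. ] 0.0
[12.8 24.9  8. ] 0.0
[12.8 24.9  8. ] 0.0
total [ -55.88627835 -217.10821804  -63.28417841] zaxis [-0.04   0.007 -0.999] xaxis [ 0.754 -0.656 -0.035] [-1.340e+01  2.930e+01  2.560e+01  8.860e+01 -1.000e-01 -1.524e+02]
```

Run:
```python
from h import *
plan([530,-355,210],30,8)
```

```text
[11.1 25.5  5.6] 0.065
[12.7 24.8  5.6] 0.065
[14.3 23.9  5.6] 0.065
[15.9 22.9  5.6] 0.065
[17.3 21.8  5.6] 0.065
[18.7 20.6  5.6] 0.065
[20.  19.4  5.6] 0.065
[21.2 18.   5.6] 0.065
total [ -68.88627835 -212.10821804  -43.28417841] zaxis [-0.04   0.007 -0.999] xaxis [ 0.754 -0.656 -0.035] [-1.340e+01  2.930e+01  2.560e+01  8.860e+01 -1.000e-01 -1.524e+02]
```

Call:
carry_out --pt "11 25 5 0.065" --pt "13 25 5 0.065" --pt "14 24 5 0.065" --pt "16 23 5 0.065" --pt "17 22 5 0.065" --pt "19 21 5 0.065" --pt "20 19 5 0.065" --pt "10 9 5 0"

```text
time: 12.4
tcp_pos: [534.7, -348.9, 215.6]
orientation: [178.3, 1.1, -66.1]
wrist_force: [0.2, 0.7, 0.1]
gripper_width: 85.4
```

Run:
```python
from h import *
w=snap('wrist','w5');print(w['obs']['tcp_pos'],w['obs']['orientation'])
plan([543.5,-360,117],0,8)
c=cloud(w)
m=(c[...,2]>132)&(c[...,2]<155)&(c[...,1]<-250)&(c[...,1]>-520)&(c[...,0]>450)&(c[...,0]<620)
m[235:]=0
print(m.sum(),cv2.minAreaRect(c[m][:,:2].astype(np.float32)),np.median(c[m],0))
v,u=np.nonzero(m);print(u.min(),u.max(),v.min(),v.max())
```

```text
[ 534.6870017  -348.85813316  215.55298528] [178.29351249   1.11451765 -66.06058078]
[ 1.9 -1.  12.1] 0.0
[ 1.9 -1.  12.1] 0.0
[ 1.9 -1.  12.1] 0.0
[ 1.9 -1.  12.1] 0.0
[ 1.9 -1.  12.1] 0.0
[ 1.9 -1.  12.1] 0.0
[ 1.9 -1.  12.1] 0.0
[ 1.9 -1.  12.1] 0.0
total [  9.61533541 -10.05549884 -97.37531304] zaxis [-0.036  0.006 -0.999] xaxis [ 0.408 -0.913 -0.02 ] [ -32.8   31.7   23.9   84.1   -0.8 -146.9]
2481 ((546.6369018554688, -371.335205078125), (14.192258834838867, 104.99845886230469), 19.164403915405273) [ 548.186279   -375.89444087  143.70911094]
236 264 101 234
```

View pics/w5.png

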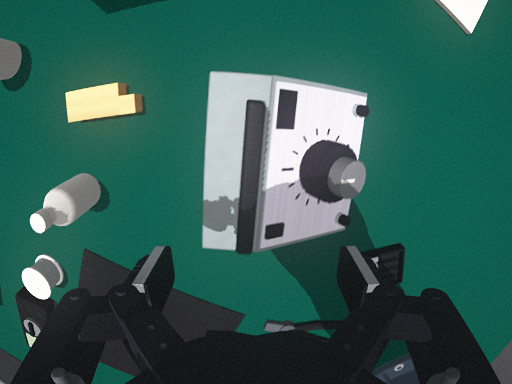

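The handle bar shows at (236–264, 101–250), yaw 19°, top at z 143. Top and wrist views agree: middle at (543.5, −361).

Call:
carry_out --pt "2 -1 13 0.045" --pt "2 -1 13 0.04" --pt "2 -1 13 0" --pt "2 -1 13 0" --pt "2 -1 13 0" --pt "2 -1 13 0" --pt "2 -1 13 0" --pt "2 -1 8 0"

```text
time: 13.12
tcp_pos: [544.5, -362.8, 113.1]
orientation: [178.4, 0.9, -69.0]
wrist_force: [-0.5, -0.7, -0.5]
gripper_width: 85.4
```

Run:
```python
from h import *
print(r.get_obs()['orientation']);plan([543.5,-361,116],0,1)
```

```text
[178.39337376   0.91092315 -68.98546801]
[-2.1  0.4 -2.8] 0.0
total [-1.01716418  1.80208466  2.86964472] zaxis [-0.032  0.005 -0.999] xaxis [ 0.359 -0.933 -0.016] [ -33.3   34.6   14.2   71.2   -0.8 -144.3]
```

Call:
carry_out --pt "-2 0 -3 0.033" --pt "0 0 0 0" --pt "0 0 0 0" --pt "0 0 0 0" --pt "0 0 0 0" --pt "0 0 0 0" --pt "0 0 0 0" --pt "0 0 0 0" --fingers 1

```text
time: 13.78
tcp_pos: [544.3, -360.0, 115.1]
orientation: [178.3, 1.0, -70.0]
wrist_force: [-0.1, 0.1, -2.1]
gripper_width: 13.1
```

Call:
carry_out --pt "0 0 0 0" --pt "0 0 0 0" --pt "0 0 -4 0" --pt "0 0 -6 0" --pt "0 0 -8 0" --pt "0 0 -8 0" --pt "0 0 -8 0" --pt "0 0 0 0"

```text
time: 14.45
tcp_pos: [544.4, -359.5, 151.0]
orientation: [178.2, 1.1, -70.0]
wrist_force: [0.1, -0.2, -7.4]
gripper_width: 13.3
```

Run:
```python
from h import *
w=snap('wrist','w6');s=snap('side','s6');print(w['obs']['tcp_pos'],w['obs']['orientation'],w['obs']['wrist_force'],w['obs']['gripper_width'])
crop(s,150,80,340,220,4,'s6c')
```

```text
[ 544.43401939 -359.54653091  150.98150779] [178.22129785   1.14426166 -69.95303295] [ 0.12551663 -0.16625844 -7.40187066] 13.3444270252203
```

View pics/s6c.png

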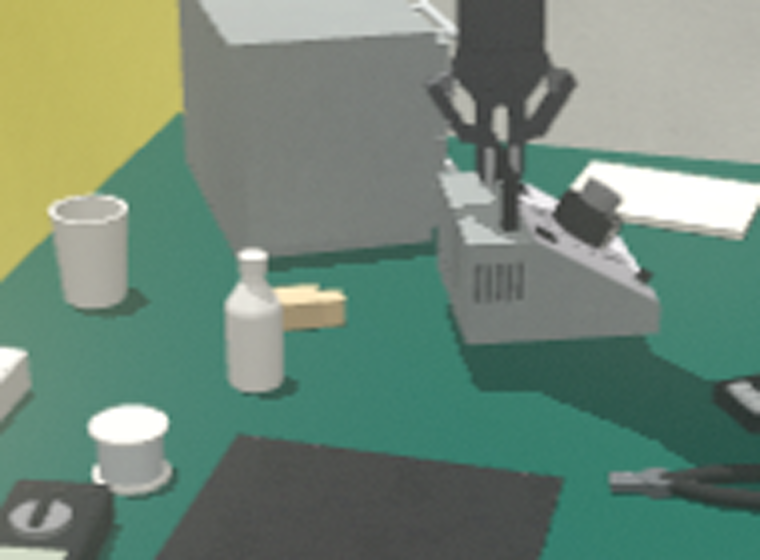

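View pics/w6.png

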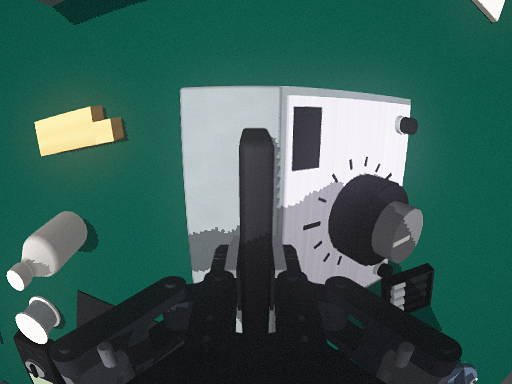

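Supply lifted level, 7.4 N. Planning the carry to the mat.

Run:
```python
from h import *
plan([626,4,175],20,24)
```

```text
[-13.1  -8.4  -1.1] 0.015
[-13.2  -8.2  -1.1] 0.015
[-13.3  -8.   -1.1] 0.015
[-13.4  -7.8  -1.1] 0.015
[-13.5  -7.6  -1.1] 0.015
[-13.6  -7.4  -1.1] 0.015
[-13.7  -7.2  -1.1] 0.015
[-13.9  -7.   -1.1] 0.015
[-14.   -6.8  -1.1] 0.015
[-14.   -6.6  -1.1] 0.015
[-14.1  -6.4  -1.1] 0.015
[-14.2  -6.2  -1.1] 0.015
[-14.3  -6.   -1.1] 0.015
[-14.4  -5.8  -1.1] 0.015
[-14.5  -5.6  -1.1] 0.015
[-14.6  -5.3  -1.1] 0.015
[-14.6  -5.1  -1.1] 0.015
[-14.7  -4.9  -1.1] 0.015
[-14.8  -4.7  -1.1] 0.015
[-14.9  -4.5  -1.1] 0.015
[-14.9  -4.3  -1.1] 0.015
[-15.   -4.   -1.1] 0.015
[-15.   -3.8  -1.1] 0.015
[-15.1  -3.6  -1.1] 0.015
total [ 81.94781257 363.29020342  25.63406852] zaxis [-0.037  0.009 -0.999] xaxis [ 0.343 -0.939 -0.021] [ -33.1   34.    18.4   76.5   -0.7 -143.1]
```

Call:
carry_out --pt "-5 -3 -4 0.015" --pt "-10 -6 -4 0.015" --pt "-13 -8 -3 0.015" --pt "-15 -9 -3 0.015" --pt "-15 -9 -2 0.015" --pt "-15 -8 -2 0.015" --pt "-15 -8 -1 0.015" --pt "-15 -8 -1 0.015"

```text
time: 15.22
tcp_pos: [571.3, -239.5, 168.4]
orientation: [177.8, 1.1, -77.7]
wrist_force: [-0.1, -0.7, -8.0]
gripper_width: 13.4
```

Call:
carry_out --pt "-16 -8 -1 0.015" --pt "-16 -7 -1 0.015" --pt "-16 -7 -1 0.015" --pt "-16 -7 -1 0.015" --pt "-16 -7 -1 0.015" --pt "-16 -6 -1 0.015" --pt "-16 -6 -1 0.015" --pt "-16 -6 -1 0.015"

```text
time: 15.88
tcp_pos: [604.5, -93.7, 176.5]
orientation: [177.5, 0.9, -85.3]
wrist_force: [0.3, -0.6, -8.1]
gripper_width: 13.1
```

Run:
```python
from h import *
o=r.get_obs();print(o['orientation'],o['wrist_force'],o['gripper_width']);plan([626,4,175],6,10)
```

```text
[177.52585484   0.90279531 -85.32027299] [ 0.29338366 -0.56634812 -8.12188566] 13.116816220585413
[-9.6 -3.   0.2] 0.01
[-9.6 -2.9  0.2] 0.01
[-9.6 -2.8  0.2] 0.01
[-9.6 -2.7  0.2] 0.01
[-9.7 -2.6  0.2] 0.01
[-9.7 -2.4  0.2] 0.01
[-9.7 -2.3  0.2] 0.01
[-9.7 -2.2  0.2] 0.01
[-9.8 -2.1  0.2] 0.01
[-9.8 -2.   0.2] 0.01
total [21.5387904  97.68514593 -1.51127445] zaxis [-0.044  0.012 -0.999] xaxis [ 0.082 -0.997 -0.016] [  -9.    29.    14.1   77.7    0.3 -103.7]
```

Call:
carry_out --pt "-16 -4 0 0.01" --pt "-16 -4 0 0.01" --pt "-16 -4 0 0.01" --pt "-15 -4 1 0.01" --pt "-13 -4 2 0.01" --pt "-8 -2 3 0.01" --pt "-4 -1 3 0" --pt "0 0 2 0"

```text
time: 16.55
tcp_pos: [621.4, 7.4, 165.5]
orientation: [177.4, 0.8, -89.1]
wrist_force: [-0.5, 0.1, -7.5]
gripper_width: 13.2
```

Run:
```python
from h import *
w=snap('wrist','w7');s=snap('side','s7');t=snap('top','t7');o=w['obs'];print(o['orientation'],o['wrist_force'],o['gripper_width'])
c=cloud(t);m=(c[...,2]>120)&(c[...,0]>450)&(c[...,0]<720)&(abs(c[...,1])<130)&(c[...,2]<175)
plan([626,4,121],0,8)
crop(s,120,80,340,260,3.6,'s7c');crop(t,200,120,330,250,5,'t7c')
```

```text
[177.37052013   0.82864517 -89.05796912] [-0.451152    0.11853511 -7.47696409] 13.175241435039549
[ 0.3 -0.8  5.6] 0.0
[ 0.3 -0.8  5.6] 0.0
[ 0.3 -0.8  5.6] 0.0
[ 0.3 -0.8  5.6] 0.0
[ 0.3 -0.8  5.6] 0.0
[ 0.3 -0.8  5.6] 0.0
[ 0.3 -0.8  5.6] 0.0
[ 0.3 -0.8  5.6] 0.0
total [  4.70983602  -1.851915   -44.73827235] zaxis [-0.046  0.013 -0.999] xaxis [ 0.015 -1.    -0.014] [  0.2  30.4  14.8  77.    0.8 -90.8]
```

View pics/s7c.png

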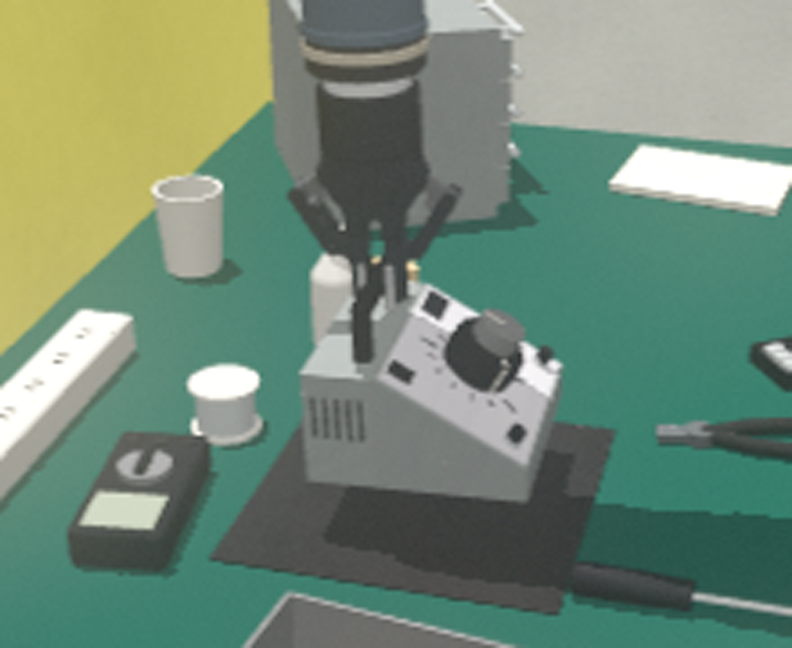

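View pics/t7c.png

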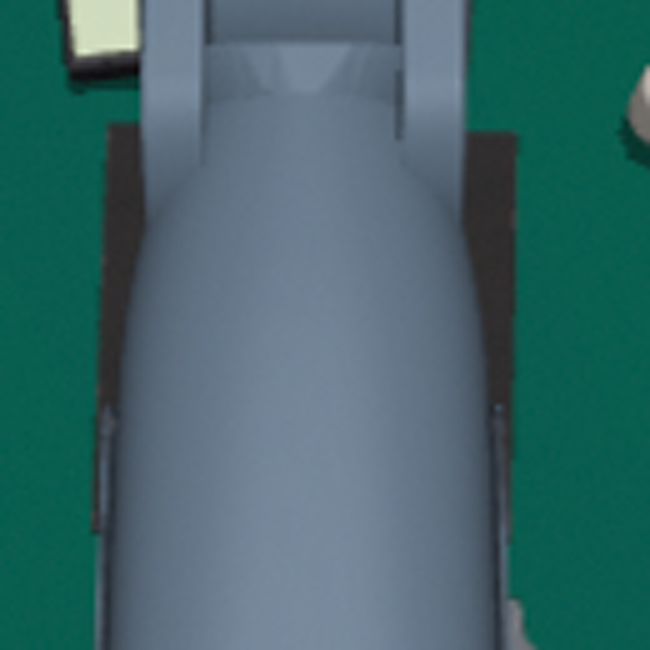

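Call:
carry_out --pt "0 -1 5 0" --pt "0 -1 7 0" --pt "0 -1 7 0" --pt "0 -1 7 0" --pt "0 0 6 0" --pt "0 0 4 0" --pt "0 0 3 0" --pt "0 0 2 0"

```text
time: 17.37
tcp_pos: [623.1, 3.6, 120.1]
orientation: [177.3, 0.8, -89.3]
wrist_force: [-0.6, -0.5, -8.3]
gripper_width: 12.9
```

Call:
carry_out --pt "0 0 1.5 0" --pt "0 0 1.5 0" --pt "0 0 1.5 0" --pt "0 0 1 0" --pt "0 0 0 0" --pt "0 0 0 0" --pt "0 0 0 0" --pt "0 0 0 0"

```text
time: 18.03
tcp_pos: [624.7, 3.4, 119.1]
orientation: [177.7, 0.7, -89.3]
wrist_force: [-1.1, -0.3, -8.2]
gripper_width: 13.4
```

Call:
carry_out --pt "0 0 3 0" --pt "0 0 3 0" --pt "0 0 3 0" --pt "0 0 0 0" --pt "0 0 0 0" --pt "0 0 0 0" --pt "0 0 0 0" --pt "0 0 0 0"

```text
time: 18.7
tcp_pos: [628.2, 3.1, 118.9]
orientation: [178.5, 0.7, -89.3]
wrist_force: [-0.3, 1.2, -8.7]
gripper_width: 13.1
```

Run:
```python
from h import *
s=snap('side','s8');o=r.get_obs();print(o['qpos'],o['wrist_force'],o['torque'],o['joint_torque'])
crop(s,120,80,340,260,3.6,'s8c')
```

```text
[-4.91727509e-02  3.10756912e+01  9.06319873e+00  6.94920689e+01
  6.51773637e-01 -9.07492251e+01] [ 2.39197267e-01  1.76017956e-03 -8.53345510e+00] [-0.03683196 -0.05236454  0.01694852] [-1.35597051e-02 -1.01907520e+02  5.08764553e+01  4.90619168e-01
  6.67662174e-02  9.86949563e-04]
```

View pics/s8c.png

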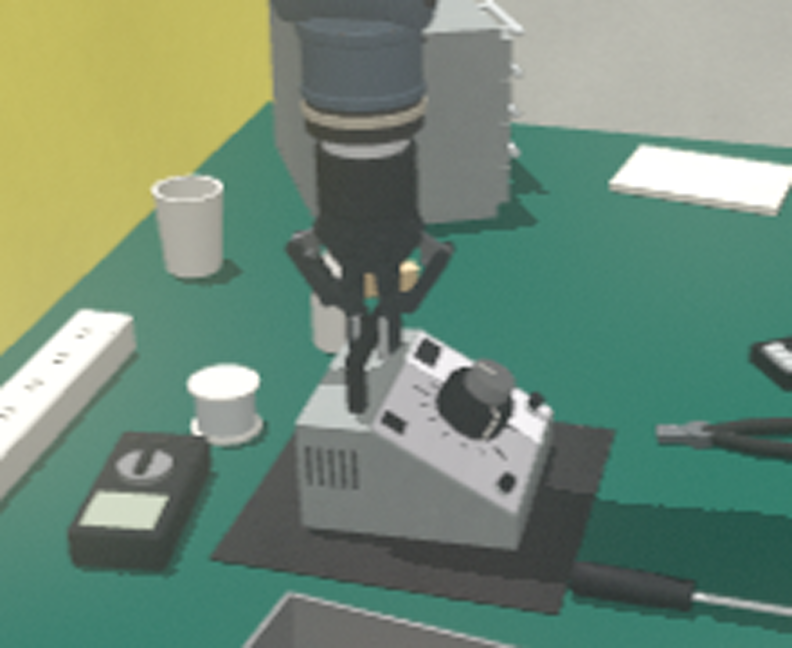

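Run:
```python
from h import *
s=load('s8');c=cloud(s)
for u in (208,220,235,250,260):
    col=c[195:245,u];y=col[:,1]
    f=[(195+i,col[i].round(1)) for i in range(50)]
    # face left y~89
    on=[p for p in f if p[1][1]>80 and p[1][2]<60 and p[1][2]>-5]
    lo=[p for p in f if abs(p[1][2])<40]
    print(u,[ (v,tuple(p)) for v,p in f if 10<=p[2]<=16][:2],[ (v,tuple(p)) for v,p in f if -2<p[2]<10][:4])
```

```text
208 [(224, (np.float64(654.0), np.float64(80.5), np.float64(11.7))), (225, (np.float64(652.1), np.float64(86.6), np.float64(12.7)))] [(226, (np.float64(652.8), np.float64(85.0), np.float64(8.1))), (227, (np.float64(652.7), np.float64(85.4), np.float64(5.1))), (228, (np.float64(652.2), np.float64(87.3), np.float64(3.0))), (229, (np.float64(650.7), np.float64(92.1), np.float64(3.1)))]
220 [(226, (np.float64(617.7), np.float64(85.2), np.float64(14.0))), (227, (np.float64(617.4), np.float64(86.1), np.float64(11.3)))] [(228, (np.float64(618.8), np.float64(81.9), np.float64(4.8))), (229, (np.float64(618.2), np.float64(84.1), np.float64(3.1))), (230, (np.float64(617.7), np.float64(86.0), np.float64(1.0))), (231, (np.float64(615.7), np.float64(92.8), np.float64(2.6)))]
235 [(228, (np.float64(575.4), np.float64(82.4), np.float64(12.3))), (229, (np.float64(574.3), np.float64(86.4), np.float64(11.8)))] [(230, (np.float64(576.0), np.float64(79.8), np.float64(3.6))), (231, (np.float64(574.7), np.float64(84.9), np.float64(3.9))), (232, (np.float64(573.5), np.float64(89.6), np.float64(4.0))), (233, (np.float64(572.3), np.float64(94.5), np.float64(4.2)))]
250 [(230, (np.float64(532.7), np.float64(82.9), np.float64(12.9)))] [(231, (np.float64(534.1), np.float64(75.6), np.float64(4.3))), (232, (np.float64(533.1), np.float64(80.4), np.float64(4.4))), (233, (np.float64(532.3), np.float64(83.9), np.float64(3.6))), (234, (np.float64(531.6), np.float64(87.2), np.float64(2.6)))]
260 [(231, (np.float64(504.4), np.float64(84.4), np.float64(15.3)))] [(232, (np.float64(506.7), np.float64(71.0), np.float64(2.4))), (233, (np.float64(505.6), np.float64(76.3), np.float64(2.8))), (234, (np.float64(505.1), np.float64(79.0), np.float64(1.4))), (235, (np.float64(504.1), np.float64(84.0), np.float64(1.7)))]
```

The rear bottom edge is at mat height while the front seems a few mm up. Lowering a little more.

Call:
carry_out --pt "0 0 5 0" --pt "0 0 0 0" --pt "0 0 0 0" --pt "0 0 0 0" --pt "0 0 0 0" --pt "0 0 0 0" --pt "0 0 0 0" --pt "0 0 0 0"

```text
time: 19.42
tcp_pos: [630.3, 2.5, 117.7]
orientation: [178.9, 0.6, -89.3]
wrist_force: [-1.7, -0.5, 0.4]
gripper_width: 12.7
```

Run:
```python
from h import *
s=snap('side','s9');o=r.get_obs();print(o['qpos'],o['wrist_force'],o['torque'],o['orientation'],o['tcp_pos'])
c=cloud(s)
for u in (208,235,250,258,262):
    print(u,[tuple(c[v,u].round(1)) for v in range(225,237)])
crop(s,190,170,280,245,8,'s9c')
```

```text
[-6.64798268e-02  3.09894674e+01  8.77058153e+00  6.89013315e+01
  5.97761850e-01 -9.07416580e+01] [ 0.42501354 -1.20225462 -2.13393656] [-0.07939206  0.05361956 -0.02688713] [178.88755024   0.61209752 -89.33660811] [630.25953996   2.5612843  117.6916996 ]
208 [(np.float64(652.8), np.float64(84.3), np.float64(11.1)), (np.float64(652.3), np.float64(86.4), np.float64(9.1)), (np.float64(652.1), np.float64(87.3), np.float64(6.4)), (np.float64(651.3), np.float64(89.9), np.float64(4.9)), (np.float64(649.7), np.float64(95.1), np.float64(5.3)), (np.float64(647.9), np.float64(100.8), np.float64(6.0)), (np.float64(648.3), np.float64(99.8), np.float64(1.9)), (np.float64(646.8), np.float64(104.8), np.float64(2.2)), (np.float64(644.2), np.float64(112.6), np.float64(4.6)), (np.float64(643.2), np.float64(116.0), np.float64(3.8)), (np.float64(641.7), np.float64(120.7), np.float64(4.0)), (np.float64(638.9), np.float64(129.3), np.float64(7.1))]
235 [(np.float64(573.8), np.float64(88.4), np.float64(26.5)), (np.float64(575.2), np.float64(82.9), np.float64(19.3)), (np.float64(574.5), np.float64(85.6), np
[... 1874 characters left out ...]
p.float64(3.6))]
262 [(np.float64(499.5), np.float64(83.7), np.float64(35.3)), (np.float64(500.0), np.float64(80.2), np.float64(29.7)), (np.float64(499.3), np.float64(84.0), np.float64(29.0)), (np.float64(499.2), np.float64(84.2), np.float64(25.9)), (np.float64(499.2), np.float64(83.4), np.float64(22.1)), (np.float64(498.9), np.float64(84.7), np.float64(19.6)), (np.float64(499.4), np.float64(81.0), np.float64(13.8)), (np.float64(500.6), np.float64(73.5), np.float64(5.1)), (np.float64(500.0), np.float64(76.4), np.float64(3.8)), (np.float64(499.5), np.float64(78.8), np.float64(2.2)), (np.float64(498.1), np.float64(86.5), np.float64(4.4)), (np.float64(497.4), np.float64(89.6), np.float64(3.3))]
```

View pics/s9c.png

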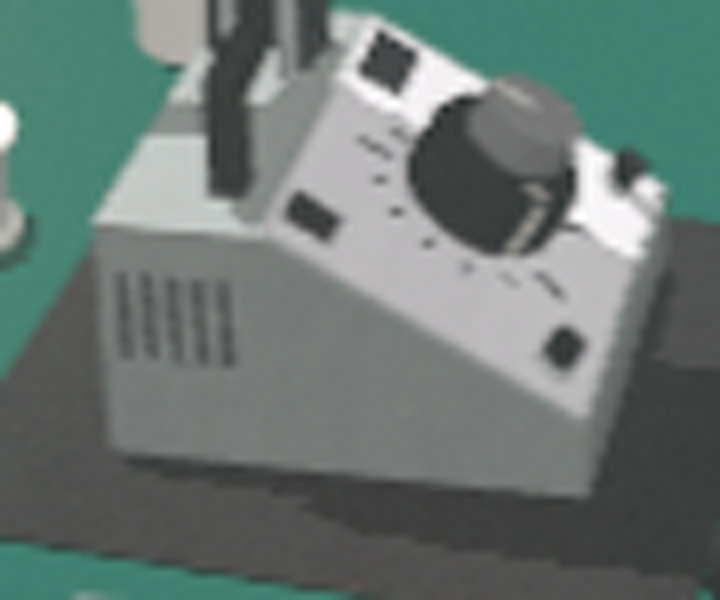

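Call:
carry_out --pt "0 0 4 0" --pt "0 0 4 0" --pt "0 0 0 0" --pt "0 0 0 0" --pt "0 0 0 0" --pt "0 0 0 0" --pt "0 0 0 0" --pt "0 0 0 0"

```text
time: 20.13
tcp_pos: [633.6, 2.8, 117.8]
orientation: [179.6, 0.6, -89.3]
wrist_force: [-0.5, -0.5, -7.8]
gripper_width: 13.1
```

Run:
```python
from h import *
s=snap('side','s10');o=r.get_obs();print(o['wrist_force'],o['torque'],o['orientation'],o['tcp_pos'])
crop(s,190,170,280,245,8,'s10c')
c=cloud(s)
# plane of sloping face & left bottom
m=(c[...,1]>-85)&(c[...,1]<85)&(c[...,0]>505)&(c[...,0]<605)&(c[...,2]>30)&(c[...,2]<100)
P=c[m&(s['pixels'].min(2)>140)]
for _ in range(5):
    A=np.c_[P[:,:2],np.ones(len(P))];k,*_=np.linalg.lstsq(A,P[:,2],rcond=None);P=P[abs(A@k-P[:,2])<3]
print(len(P),np.degrees(np.arctan(k[:2])),k)
```

```text
[-0.20129175 -0.01268813 -8.13293584] [ 0.00396346 -0.04979678  0.03363092] [179.57276989   0.62207866 -89.32695318] [633.48427773   2.75872795 117.69174461]
723 [28.82067554  0.1434491 ] [ 5.50224663e-01  2.50366438e-03 -2.37085799e+02]
```

View pics/s10c.png

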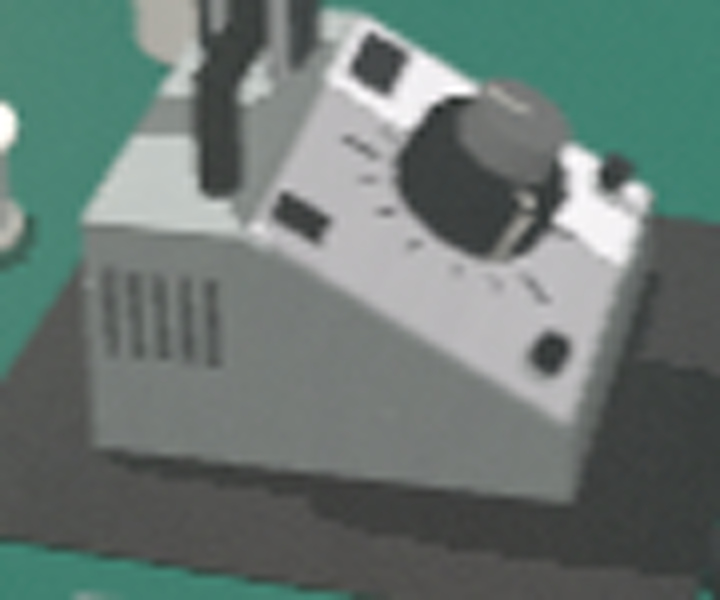

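The supply is within about 1–3 mm of the mat and nearly level (face slope 28.8° against 30°). Releasing.

Call:
carry_out --pt "0 0 3 0" --pt "0 0 0 0" --pt "0 0 0 0" --pt "0 0 0 0" --pt "0 0 0 0" --pt "0 0 0 0" --pt "0 0 0 0" --pt "0 0 0 0" --fingers 0

```text
time: 20.85
tcp_pos: [635.1, 2.8, 116.3]
orientation: [179.8, 0.6, -89.3]
wrist_force: [0.1, -0.3, -0.1]
gripper_width: 42.9
```

Run:
```python
from h import *
s=snap('side','s11');o=r.get_obs();print(o['wrist_force'],o['torque'],o['orientation'],o['tcp_pos'],o['gripper_width'])
crop(s,180,140,280,245,6,'s11c')
for t in ('s8','s9','s10','s11'):
    s=load(t)
    c=cloud(s)
    m=(c[...,1]>-85)&(c[...,1]<85)&(c[...,0]>505)&(c[...,0]<605)&(c[...,2]>30)&(c[...,2]<100)
    P=c[m&(s['pixels'].min(2)>140)]
    for _ in range(8):
        A=np.c_[P[:,:2],np.ones(len(P))];k,*_=np.linalg.lstsq(A,P[:,2],rcond=None);P=P[abs(A@k-P[:,2])<3]
    print(t,len(P),np.degrees(np.arctan(k[:2])),k)
```

```text
[-0.02087201  0.05488635 -0.09737759] [-0.00710453  0.02739295 -0.04099353] [179.81157496   0.62210671 -89.32298643] [635.12884455   2.8328002  116.296331  ] 42.653540151277284
s8 711 [28.15953827  0.08191577] [ 5.35286415e-01  1.42970085e-03 -2.24355420e+02]
s9 715 [27.6124118   0.28383185] [ 5.23063230e-01  4.95384087e-03 -2.17846388e+02]
s10 723 [28.82067554  0.1434491 ] [ 5.50224663e-01  2.50366438e-03 -2.37085799e+02]
s11 724 [29.86472345  0.16026411] [ 5.74206521e-01  2.79714366e-03 -2.51843600e+02]
```

View pics/s11c.png

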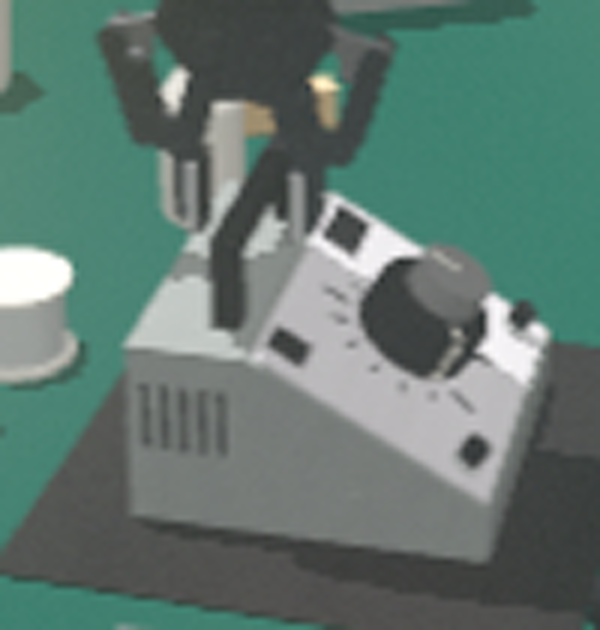

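Supply stands level on the mat: face slope 29.9°, origin x≈586. For the ring I want the tool square to the face. Reaching past the vertical-tool limit should tilt it outwards, which I'll try high up in free space.

Call:
carry_out --pt "0 0 -2 0" --pt "0 0 -4 0" --pt "0 0 -12 0" --pt "0 0 -20 0" --pt "0 0 -25 0" --pt "0 0 -25 0" --pt "0 -10 -25 0" --pt "0 -25 -25 0" --fingers -1

```text
time: 21.57
tcp_pos: [660.8, 1.7, 251.5]
orientation: [179.4, 0.6, -89.3]
wrist_force: [2.1, -0.8, 0.2]
gripper_width: 85.6
```

Call:
carry_out --pt "0 -30 0 0" --pt "0 -30 0 0" --pt "0 -30 0 0" --pt "0 -30 0 0" --pt "0 -30 0 0" --pt "0 -30 0 0" --pt "0 0 0 0" --pt "0 0 0 0"

```text
time: 22.23
tcp_pos: [707.9, 2.5, 273.7]
orientation: [176.0, 0.7, -89.3]
wrist_force: [0.1, -0.1, -1.2]
gripper_width: 85.4
```

Run:
```python
from h import *
plan([750,0,260],0,8)
```

```text
[ 0.4 -5.4  1.3] 0.0
[ 0.4 -5.4  1.3] 0.0
[ 0.4 -5.4  1.3] 0.0
[ 0.4 -5.4  1.3] 0.0
[ 0.4 -5.4  1.3] 0.0
[ 0.4 -5.4  1.3] 0.0
[ 0.4 -5.4  1.3] 0.0
[ 0.4 -5.4  1.3] 0.0
total [ 42.12074366  -2.49328465 -13.71614645] zaxis [-0.07   0.011 -0.997] xaxis [ 0.012 -1.    -0.012] [-1.00e-01  5.54e+01  7.75e+01  1.16e+02  6.00e-01 -9.08e+01]
```

Call:
carry_out --pt "0 -30 0 0" --pt "0 -30 0 0" --pt "0 -30 0 0" --pt "0 -30 0 0" --pt "0 0 0 0" --pt "0 0 0 0" --pt "0 0 0 0" --pt "0 0 0 0"

```text
time: 22.9
tcp_pos: [766.7, 4.1, 234.6]
orientation: [-179.6, 0.7, -89.3]
wrist_force: [0.5, 0.9, 1.3]
gripper_width: 85.6
```

Run:
```python
from h import *
plan([750,0,260],0,1)
```

```text
[  3.6  16.6 -25.6] 0.0
total [-16.70917317  -4.06784009  25.38088011] zaxis [ 0.007  0.012 -1.   ] xaxis [ 0.012 -1.    -0.012] [  0.   58.4  77.5 108.7   0.7 -90.6]
```

It works: the tilt is now moving outwards. Continuing, held high.

Call:
carry_out --pt "0 -30 -12 0" --pt "0 -30 -12 0" --pt "0 -30 -12 0" --pt "0 -30 -12 0" --pt "0 -30 -12 0" --pt "0 -30 -12 0" --pt "0 0 0 0" --pt "0 0 0 0"

```text
time: 23.57
tcp_pos: [834.1, 5.4, 256.6]
orientation: [-169.9, 0.6, -89.3]
wrist_force: [-0.9, 0.2, -0.4]
gripper_width: 85.4
```

Run:
```python
from h import *
plan([750,0,260],0,1)
```

```text
[  4.4  82.3 -18.2] 0.0
total [-84.14911652  -5.39549499   3.4020987 ] zaxis [ 0.175  0.012 -0.984] xaxis [ 0.012 -1.    -0.01 ] [ 1.000e-01  5.730e+01  7.750e+01  1.002e+02  7.000e-01 -9.040e+01]
```

Call:
carry_out --pt "0 -36 -8 0" --pt "0 -36 -8 0" --pt "0 -36 -8 0" --pt "0 -36 -8 0" --pt "0 -36 -8 0" --pt "0 -36 -8 0" --pt "0 -36 -8 0" --pt "0 0 0 0"

```text
time: 24.23
tcp_pos: [921.6, 6.7, 287.2]
orientation: [-158.1, 0.5, -89.4]
wrist_force: [-0.7, 0.7, 0.5]
gripper_width: 85.3
```

Run:
```python
from h import *
plan([750,0,260],0,1)
```

```text
[  5.  169.4 -38.9] 0.0
total [-171.606539     -6.69225277  -27.21867675] zaxis [ 0.374  0.013 -0.928] xaxis [ 0.011 -1.    -0.009] [  0.2  56.9  77.5  88.7   0.7 -90.2]
```

22° so far; about 8° more.

Call:
carry_out --pt "0 -36 -6 0" --pt "0 -36 -6 0" --pt "0 -36 -6 0" --pt "0 -36 -6 0" --pt "0 -20 -4 0" --pt "0 0 0 0" --pt "0 0 0 0" --pt "0 0 0 0"

```text
time: 24.9
tcp_pos: [968.1, 7.2, 323.4]
orientation: [-150.6, 0.5, -89.4]
wrist_force: [-0.3, 0.9, -0.1]
gripper_width: 85.1
```

Run:
```python
from h import *
t=snap('top','t12');
plan([540,4,230],0,16)
```

```text
[-0.  26.2 -8. ] 0.0
[-0.  26.2 -8. ] 0.0
[-0.  26.2 -8. ] 0.0
[-0.  26.2 -8. ] 0.0
[-0.  26.2 -8. ] 0.0
[-0.  26.2 -8. ] 0.0
[-0.  26.2 -8. ] 0.0
[-0.  26.2 -8. ] 0.0
[-0.  26.2 -8. ] 0.0
[-0.  26.2 -8. ] 0.0
[-0.  26.2 -8. ] 0.0
[-0.  26.2 -8. ] 0.0
[-0.  26.2 -8. ] 0.0
[-0.  26.2 -8. ] 0.0
[-0.  26.2 -8. ] 0.0
[-0.  26.2 -8. ] 0.0
total [-428.05740392   -3.18123397  -93.22722109] zaxis [ 0.49   0.013 -0.872] xaxis [ 0.011 -1.    -0.009] [  0.2  56.1  77.5  82.1   0.7 -90.1]
```

View pics/t12.png

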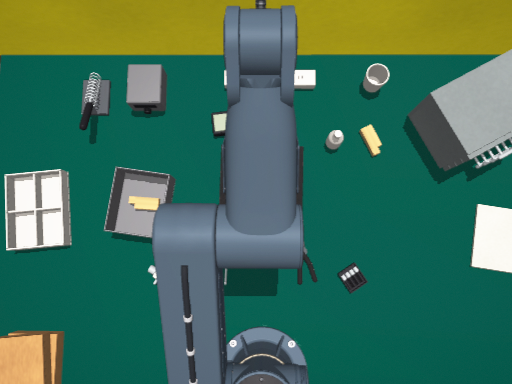

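Tilt 29.4°, matching the 30° face, and all objects are in place in the top view. Going back to a point above the knob axis.

Call:
carry_out --pt "0 20 -8 0" --pt "0 28 -8 0" --pt "0 28 -8 0" --pt "0 28 -8 0" --pt "0 28 -8 0" --pt "0 28 -8 0" --pt "0 28 -8 0" --pt "0 28 -8 0"

```text
time: 25.62
tcp_pos: [818.2, 5.8, 287.3]
orientation: [-150.8, 0.5, -89.4]
wrist_force: [2.0, -0.5, 0.8]
gripper_width: 85.4
```

Run:
```python
from h import *
plan([490,4,195],0,9)
```

```text
[-0.1 36.8 -8.8] 0.0
[-0.1 36.8 -8.8] 0.0
[-0.1 36.8 -8.8] 0.0
[-0.1 36.8 -8.8] 0.0
[-0.1 36.8 -8.8] 0.0
[-0.1 36.8 -8.8] 0.0
[-0.1 36.8 -8.8] 0.0
[-0.1 36.8 -8.8] 0.0
[-0.1 36.8 -8.8] 0.0
total [-328.16469554   -1.77462713  -92.31957906] zaxis [ 0.487  0.013 -0.873] xaxis [ 0.011 -1.    -0.009] [  0.1  24.   14.1  50.9   0.7 -90.2]
```

Call:
carry_out --pt "0 33 -9 0" --pt "0 33 -9 0" --pt "0 33 -9 0" --pt "0 33 -9 0" --pt "0 33 -9 0" --pt "0 33 -9 0" --pt "0 33 -9 0" --pt "0 30 -9 0"

```text
time: 26.28
tcp_pos: [538.2, 3.4, 217.2]
orientation: [-151.1, 0.5, -89.4]
wrist_force: [0.7, 0.1, 1.3]
gripper_width: 85.2
```

Call:
carry_out --pt "0 30 -7 0" --pt "0 20 -5 0" --pt "0 0 0 0" --pt "0 0 0 0" --pt "0 0 0 0" --pt "0 0 0 0" --pt "0 0 0 0" --pt "0 0 0 0"

```text
time: 26.95
tcp_pos: [481.1, 2.9, 201.6]
orientation: [-151.2, 0.5, -89.4]
wrist_force: [0.7, -1.0, -0.7]
gripper_width: 85.4
```

Run:
```python
from h import *
w=snap('wrist','w13');t=snap('top','t13');s=snap('side','s13')
plan([490,4,195],0,1);print(w['obs']['tcp_pos'])
```

```text
[-0.9 -5.1 10. ] 0.0
total [ 9.27326966  1.06145336 -6.35062452] zaxis [ 0.481  0.013 -0.877] xaxis [ 0.011 -1.    -0.009] [ -0.2 -14.3 -40.5  35.1   0.9 -90.5]
[481.07602574   2.92860928 201.57201047]
```

View pics/w13.png

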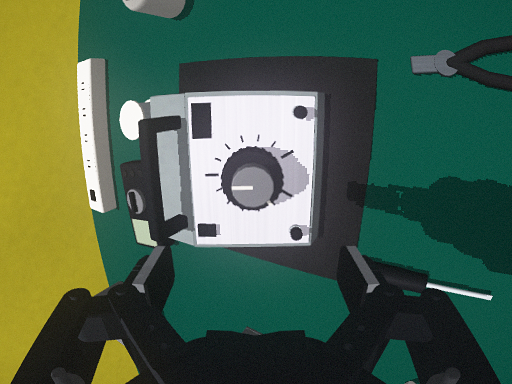

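The face is seen square on: ring at (255,180), fine line pointing left (up the slope). Next a crop and measurement of the axis.

Run:
```python
from h import *
w=load('w13');c=cloud(w);crop(w,195,120,325,225,6,'w13c')
m=np.zeros(c.shape[:2],bool);m[100:235,195:312]=1
P=c[m&(w['pixels'].min(2)>150)]
for _ in range(10):
    A=np.c_[P[:,:2],np.ones(len(P))];k,*_=np.linalg.lstsq(A,P[:,2],rcond=None);P=P[abs(A@k-P[:,2])<2]
n=np.array([-k[0],-k[1],1]);n/=np.linalg.norm(n);print('plane',len(P),k,'normal',n)
d=(c-np.array([0,0,k[2]]))@n
# ring + fine heights
for a,b in((25,33),(44,52)):
    q=c[m&(d>a)&(d<b)]
    e1=np.cross([0,1.,0],n);e1/=np.linalg.norm(e1);e2=np.cross(n,e1)
    uv=np.c_[q@e1,q@e2].astype(np.float32)
    (cx,cy),rad=cv2.minEnclosingCircle(uv)
    lo,hi=np.percentile(uv,1,axis=0),np.percentile(uv,99,axis=0)
    off=np.median(d[m&(d>a)&(d<b)])
    ctr=(lo+hi)/2
    base=ctr[0]*e1+ctr[1]*e2; base=base+n*((np.array([0,0,k[2]])-base)@n)
    print(a,len(q),'height',off,'circ',rad,(hi-lo)/2,'axis foot',base)
    base=cx*e1+cy*e2; base=base+n*((np.array([0,0,k[2]])-base)@n);print('  by circle',base)
print('e1',e1)
# tool axis in plane
Rw=R.from_euler('xyz',w['obs']['orientation'],degrees=True).as_matrix();print('tool z',Rw[:,2],'dot',np.degrees(np.arccos(-Rw[:,2]@n)))
```

```text
plane 1637 [ 5.11473167e-01 -7.28540242e-03 -2.17024510e+02] normal [-0.45535704  0.00648609  0.89028529]
25 1448 height 28.96740807460275 circ 29.961441040039062 [28.021317 27.72465 ] axis foot [557.2827594   -1.42953356  68.02108292]
  by circle [557.28919869  -0.88679319  68.02042237]
44 1347 height 47.54413262953874 circ 18.679302215576172 [17.140656 17.218822] axis foot [556.23243177  -1.59266566  67.48505701]
  by circle [556.37030973  -1.31068119  67.55352351]
e1 [ 0.89030402 -0.          0.45536662]
tool z [ 0.48127768  0.01323711 -0.87646824] dot 2.0272713459393805
```

View pics/w13c.png

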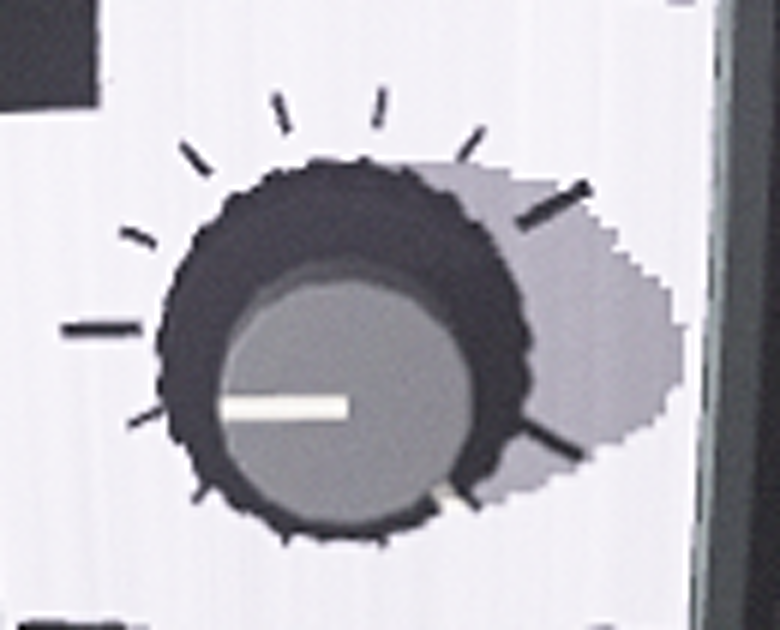

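Pointer is at the second mark, about 1 V (crop 445,495). 0 V is the long mark at (580,455), 6 V the long mark at (100,330). So it needs about +125° clockwise. Axis foot ≈ (557, −1.4, 68).

Run:
```python
from h import *
F=np.array([557,-1.4,68.]);n=np.array([-.4875,0,.873])
plan(F+n*60,0,1);plan(F+n*60,0,5);plan(F+n*3,0,1)
```

```text
[ 5.6 -2.2 93.5] 0.0
total [ 47.02326966  -4.33854664 -80.97062452] zaxis [ 0.481  0.013 -0.877] xaxis [ 0.011 -1.    -0.009] [ -0.2 -14.3 -40.5  35.1   0.9 -90.5]
[ 1.1 -0.4 18.7] 0.0
[ 1.1 -0.4 18.7] 0.0
[ 1.1 -0.4 18.7] 0.0
[ 1.1 -0.4 18.7] 0.0
[ 1.1 -0.4 18.7] 0.0
total [ 47.02326966  -4.33854664 -80.97062452] zaxis [ 0.481  0.013 -0.877] xaxis [ 0.011 -1.    -0.009] [ -0.2 -14.3 -40.5  35.1   0.9 -90.5]
[  6.3  -2.7 150.5] 0.0
total [  74.81076966   -4.33854664 -130.73162452] zaxis [ 0.481  0.013 -0.877] xaxis [ 0.011 -1.    -0.009] [ -0.2 -14.3 -40.5  35.1   0.9 -90.5]
```

Call:
carry_out --pt "1 -1 16 0" --pt "1 -1 16 0" --pt "1 0 16 0" --pt "1 0 16 0" --pt "1 0 16 0" --pt "1 0 12 0" --pt "0 0 0 0" --pt "0 0 0 0"

```text
time: 27.77
tcp_pos: [530.6, -2.0, 119.2]
orientation: [-151.2, 0.5, -89.4]
wrist_force: [0.2, 0.1, 0.4]
gripper_width: 85.4
```

Run:
```python
from h import *
w=snap('wrist','w14');s=snap('side','s14')
c=cloud(w)
F=np.array([557,-1.4,68.]);n=np.array([-.4875,0,.873]);plan(F+n*3,0,1);plan(F+n*3,0,6)
print(w['obs']['tcp_pos'],w['obs']['wrist_force'])
n=np.array([-.5,0,.866]);e1=np.array([.866,0,.5]);e2=np.array([0,1.,0])
m=(np.linalg.norm(c-(F+n*25),axis=2)<60)
d=(c-F)@n;m[250:]=0
q=c[m&(d>42)&(d<53)];uv=np.c_[(q-F)@e1,(q-F)@e2].astype(np.float32);print(len(q),cv2.minEnclosingCircle(uv),np.percentile(uv,[1,99],axis=0),np.median((q-F)@n))
q=c[m&(d>25)&(d<34)];uv=np.c_[(q-F)@e1,(q-F)@e2].astype(np.float32);print(len(q),cv2.minEnclosingCircle(uv),np.percentile(uv,[1,99],axis=0),np.median((q-F)@n))
```

```text
[ 0.1  2.2 55.2] 0.0
total [ 24.76443768   0.57895716 -49.38210445] zaxis [ 0.483  0.013 -0.875] xaxis [ 0.011 -1.    -0.009] [ -0.9  -3.3 -44.7  19.7   1.2 -91.1]
[0.  0.4 9.2] 0.0
[0.  0.4 9.2] 0.0
[0.  0.4 9.2] 0.0
[0.  0.4 9.2] 0.0
[0.  0.4 9.2] 0.0
[0.  0.4 9.2] 0.0
total [ 24.76443768   0.57895716 -49.38210445] zaxis [ 0.483  0.013 -0.875] xaxis [ 0.011 -1.    -0.009] [ -0.9  -3.3 -44.7  19.7   1.2 -91.1]
[530.6269949   -1.99596326 119.24428633] [0.15943353 0.08513163 0.4223781 ]
2087 ((1.8076716661453247, -0.3122329115867615), 18.8579158782959) [[-15.53038841 -18.2967712 ]
 [ 19.61148335   3.69715239]] 47.376715882701895
2637 ((2.115319013595581, 0.17802663147449493), 30.30872917175293) [[-25.99629814 -28.38366989]
 [ 29.96874237  13.1770575 ]] 28.762075627170443
```

View pics/w14.png

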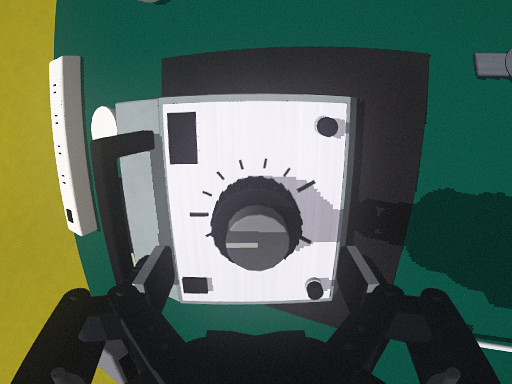

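View pics/s14.png

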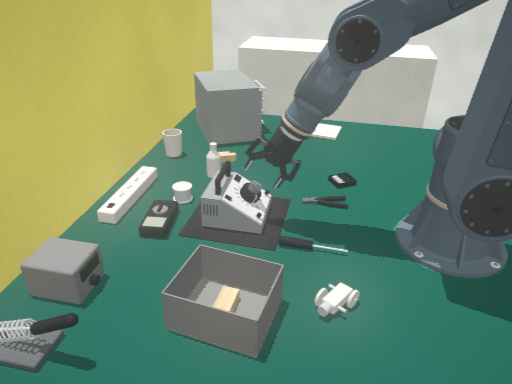

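Call:
carry_out --pt "0 0 10 0" --pt "0 0 10 0" --pt "0 0 10 0" --pt "0 0 9 0" --pt "0 0 8 0" --pt "0 0 5 0" --pt "0 0 0 0" --pt "0 0 0 0"

```text
time: 28.53
tcp_pos: [559.5, -1.0, 79.1]
orientation: [-150.6, 0.5, -89.3]
wrist_force: [0.5, -0.0, 0.1]
gripper_width: 85.3
```

Run:
```python
from h import *
w=snap('wrist','w15')
F=np.array([558.6,-1.5,69.]);n=np.array([-.5,0,.866]);e1=np.array([.866,0,.5])
p=w['obs']['tcp_pos'];print('h',(p-F)@n,'slope',(p-F)@e1,'y',p[1]-F[1],w['obs']['wrist_force'],w['obs']['orientation']);plan(F+n*3,0,1)
```

```text
h 8.281369130440055 slope 5.8276873171207875 y 0.5392920872808773 [ 0.48330447 -0.02222158  0.06801554] [-150.57713015    0.51344556  -89.34106329]
[0.6 5.8 5.4] 0.0
total [-2.36576666 -0.53518015 -7.53835436] zaxis [ 0.491  0.013 -0.871] xaxis [ 0.012 -1.    -0.009] [ -0.7   3.3 -45.7  11.6   1.1 -91. ]
```

View pics/w15.png

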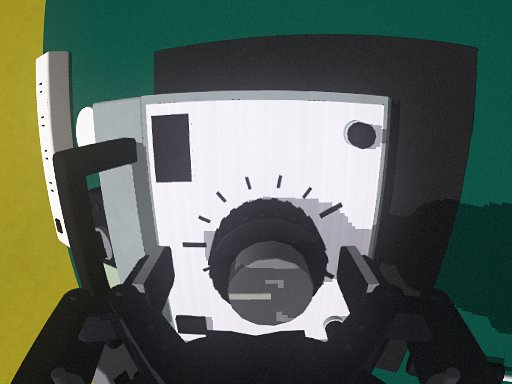

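Call:
carry_out --pt "0 3 2 0" --pt "0 3 2 0" --pt "0 2 2 0" --pt "0 0 0 0" --pt "0 0 0 0" --pt "0 0 0 0" --pt "0 0 0 0" --pt "0 0 0 0"

```text
time: 29.25
tcp_pos: [554.9, -1.0, 70.3]
orientation: [-150.5, 0.5, -89.3]
wrist_force: [0.4, 0.1, 0.2]
gripper_width: 85.7
```

Run:
```python
from h import *
w=snap('wrist','w16')
F=np.array([558.6,-1.5,69.]);n=np.array([-.5,0,.866]);e1=np.array([.866,0,.5])
p=w['obs']['tcp_pos'];print('h',(p-F)@n,'slope',(p-F)@e1,'y',p[1]-F[1],w['obs']['wrist_force'],w['obs']['orientation']);plan(F+n*3,0,1)
```

```text
h 2.9209173800151884 slope -2.555743919533227 y 0.48892355491945816 [0.41984649 0.11417642 0.21385679] [-150.49763972    0.50822436  -89.34632492]
[ 0.6 -2.5 -0.1] 0.0
total [ 2.13983788 -0.54441133  1.30678403] zaxis [ 0.492  0.013 -0.87 ] xaxis [ 0.011 -1.    -0.009] [ -0.7   3.6 -47.1   9.8   1.1 -91. ]
```

View pics/w16.png

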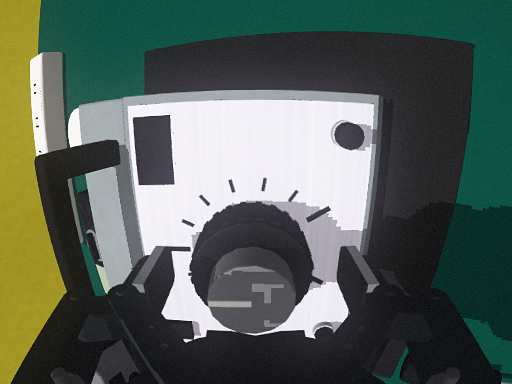

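Call:
carry_out --pt "0 -2 0 0" --pt "0 0 0 0" --pt "0 0 0 0" --pt "0 0 0 0" --pt "0 0 0 0" --pt "0 0 0 0" --pt "0 0 0 0" --pt "0 0 0 0" --fingers 1

```text
time: 29.97
tcp_pos: [557.0, -1.0, 71.8]
orientation: [-150.5, 0.5, -89.3]
wrist_force: [-0.7, -1.3, 0.8]
gripper_width: 56.4
```

Run:
```python
from h import *
w=snap('wrist','w17');s=snap('side','s17');crop(s,180,130,300,235,6,'s17c')
F=np.array([558.6,-1.5,69.]);n=np.array([-.5,0,.866]);e1=np.array([.866,0,.5])
p=w['obs']['tcp_pos'];print('h',(p-F)@n,'slope',(p-F)@e1,'y',p[1]-F[1],w['obs']['wrist_force'],w['obs']['torque'],w['obs']['orientation'],w['obs']['gripper_width'])
```

```text
h 3.170793066039274 slope 0.0230689421251562 y 0.5225264626887104 [-0.68090963 -1.29230404  0.8491757 ] [-0.00362422  0.43865203  0.01522926] [-150.47440165    0.50877469  -89.34619296] 56.37492897917189
```

View pics/w17.png

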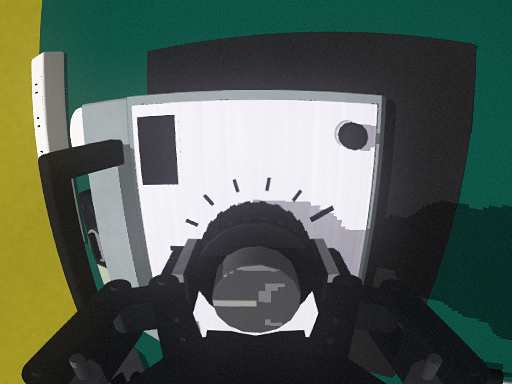

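View pics/s17c.png

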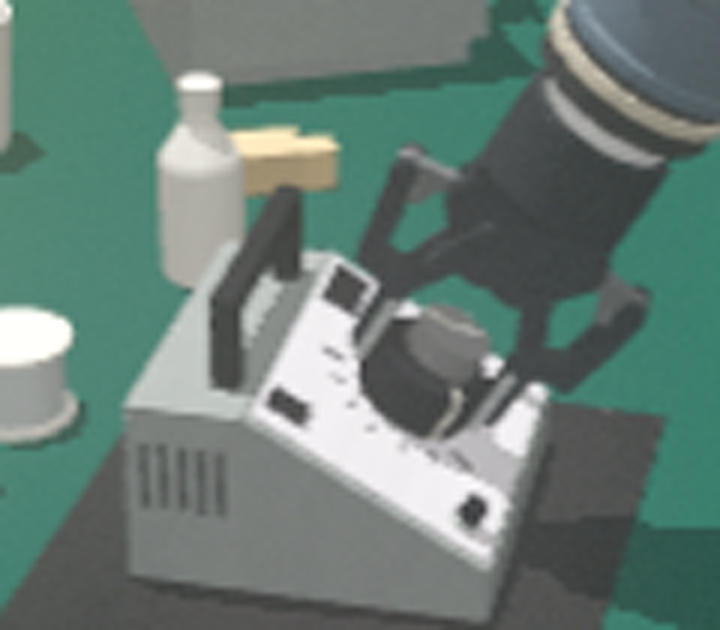

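Gripped squarely on the ring at 56 mm. Turning a first part.

Call:
carry_out --pt "0 0 0 0.07" --pt "0 0 0 0.07" --pt "0 0 0 0.07" --pt "0 0 0 0.07" --pt "0 0 0 0.07" --pt "0 0 0 0.07" --pt "0 0 0 0.07" --pt "0 0 0 0"

```text
time: 30.73
tcp_pos: [556.7, -0.9, 71.7]
orientation: [-154.0, 14.4, -115.5]
wrist_force: [-1.2, 0.9, 0.4]
gripper_width: 56.0
```

Run:
```python
from h import *
w=snap('wrist','w18');s=snap('side','s18');crop(s,180,130,300,235,6,'s18c')
F=np.array([558.6,-1.5,69.]);n=np.array([-.5,0,.866]);e1=np.array([.866,0,.5])
o=w['obs'];p=o['tcp_pos'];print('h',(p-F)@n,'slope',(p-F)@e1,'y',p[1]-F[1],o['wrist_force'],o['torque'],o['orientation'],o['gripper_width'],o['qpos'])
```

```text
h 3.2680996723247815 slope -0.3002166455172359 y 0.6170594694908078 [-1.15506979  0.90669979  0.36058446] [-0.01557536  0.38655127 -0.07254676] [-153.98554512   14.44332274 -115.49625847] 55.994472707328256 [ -0.73551417   3.64086278 -46.75961378  10.11071132   1.13717611
 -61.58672531]
```

View pics/w18.png

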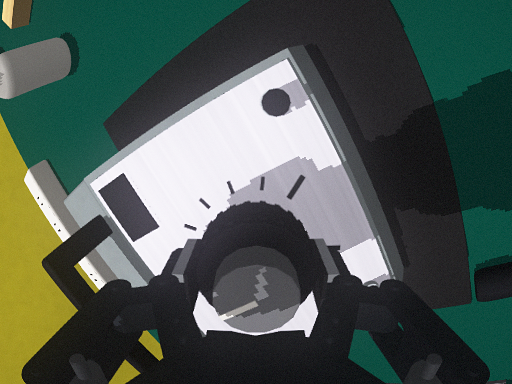

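View pics/s18c.png

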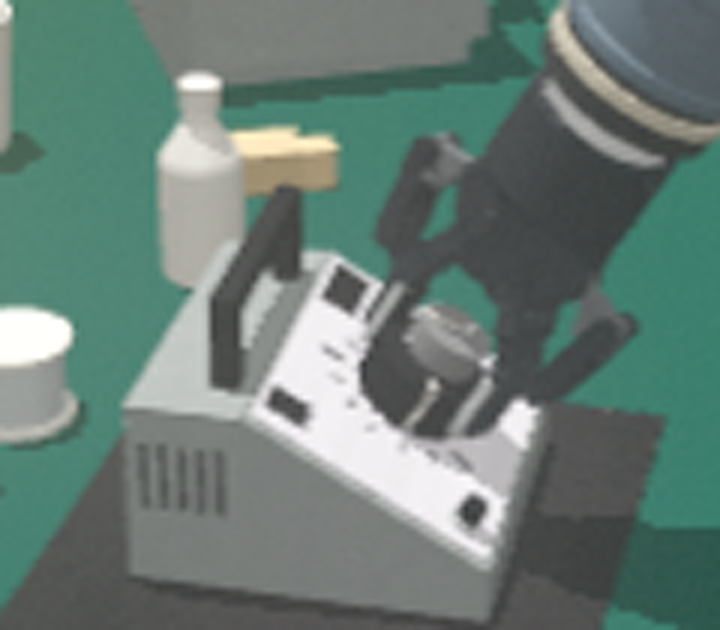

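The ring follows (q6 turned 29°), the supply stays put and the fine line is unchanged relative to the face. Continuing.

Call:
carry_out --pt "0 0 0 0.09" --pt "0 0 0 0.09" --pt "0 0 0 0.09" --pt "0 0 0 0.09" --pt "0 0 0 0.09" --pt "0 0 0 0.09" --pt "0 0 0 0.09" --pt "0 0 0 0.09"

```text
time: 31.5
tcp_pos: [556.3, -0.3, 71.5]
orientation: [-170.0, 27.9, -157.6]
wrist_force: [-2.9, 0.3, 1.4]
gripper_width: 56.2
```

Call:
carry_out --pt "0 0 0 0.09" --pt "0 0 0 0.09" --pt "0 0 0 0.09" --pt "0 0 0 0.09" --pt "0 0 0 0.09" --pt "0 0 0 0.09" --pt "0 0 0 0.09" --pt "0 0 0 0"

```text
time: 32.17
tcp_pos: [556.1, 0.5, 71.3]
orientation: [169.7, 27.7, 160.5]
wrist_force: [-1.7, 0.5, 1.5]
gripper_width: 55.9
```

Run:
```python
from h import *
w=snap('wrist','w19');s=snap('side','s19');crop(s,180,130,300,235,6,'s19c');t=snap('top','t19')
F=np.array([558.6,-1.5,69.]);n=np.array([-.5,0,.866]);e1=np.array([.866,0,.5])
o=w['obs'];p=o['tcp_pos'];print('h',(p-F)@n,'slope',(p-F)@e1,'y',p[1]-F[1],o['wrist_force'],o['torque'],o['orientation'],o['gripper_width'],o['qpos'])
```

```text
h 3.2158462830690837 slope -1.057532638701864 y 2.0045174629254574 [-1.7128555   0.45747811  1.45466473] [-0.13215769  0.46725614 -0.13307624] [169.66428516  27.72772187 160.5000737 ] 55.882121851497914 [ -0.6644735    3.63851409 -46.7962626   10.14223208   1.26244168
  16.60950255]
```

View pics/w19.png

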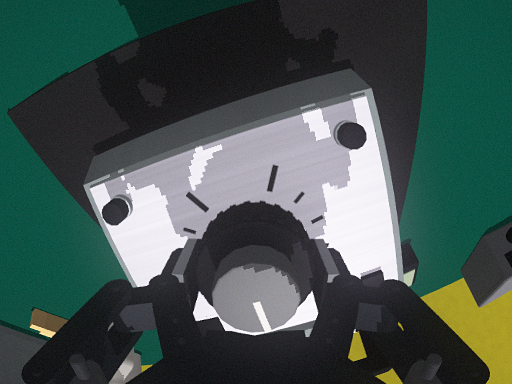

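View pics/s19c.png

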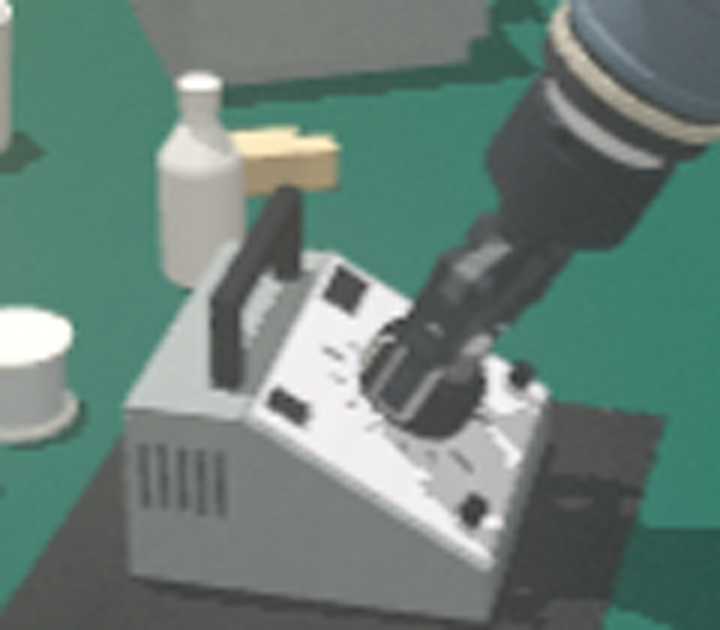

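Call:
carry_out --pt "0 0 0 0.06" --pt "0 0 0 0.06" --pt "0 0 0 0.06" --pt "0 0 0 0.06" --pt "0 0 0 0.04" --pt "0 0 0 0" --pt "0 0 0 0" --pt "0 0 0 0"

```text
time: 32.98
tcp_pos: [556.3, 0.8, 71.4]
orientation: [162.6, 24.2, 144.6]
wrist_force: [-1.4, 0.2, 0.8]
gripper_width: 55.9
```

Run:
```python
from h import *
w=snap('wrist','w20');s=snap('side','s20');crop(s,225,165,275,215,14,'s20c')
F=np.array([558.6,-1.5,69.]);n=np.array([-.5,0,.866]);e1=np.array([.866,0,.5])
o=w['obs'];p=o['tcp_pos'];print('h',(p-F)@n,'slope',(p-F)@e1,'y',p[1]-F[1],o['wrist_force'],o['torque'],o['gripper_width'],o['qpos'])
```

```text
h 3.2723545008570367 slope -0.8170171966082016 y 2.2892523424661055 [-1.42831316  0.16773101  0.84019357] [ 0.04818978  0.41456764 -0.05484684] 55.8985683686148 [ -0.65785579   3.63343961 -46.78786571  10.13234227   1.30285676
  31.35590416]
```

View pics/s20c.png

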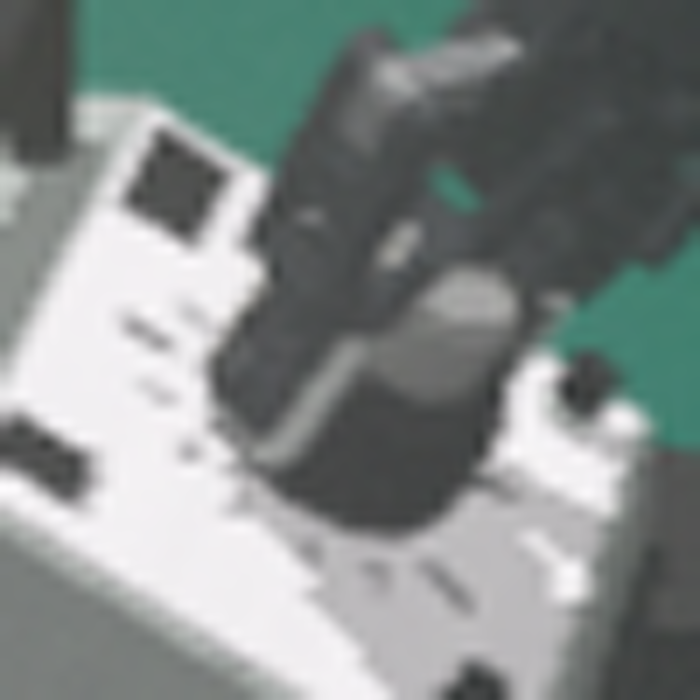

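View pics/w20.png

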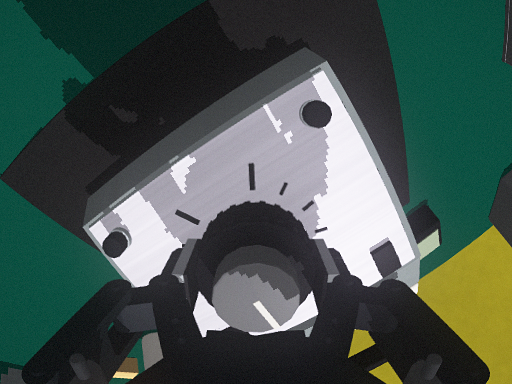

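122° turned. Opening and backing off along the axis to read the pointer.

Call:
carry_out --pt "0 0 0 0" --pt "0 0 0 0" --pt "0 0 0 0" --pt "0 0 0 0" --pt "0 0 0 0" --pt "0 0 -10 0" --pt "0 0 -18 0" --pt "0 0 -22 0" --fingers -1

```text
time: 33.75
tcp_pos: [530.0, -0.1, 112.1]
orientation: [162.9, 23.9, 144.8]
wrist_force: [0.1, -0.1, -0.2]
gripper_width: 85.4
```

Call:
carry_out --pt "0 0 -22 0" --pt "0 0 -22 0" --pt "0 0 -15 0" --pt "0 0 0 0" --pt "0 0 0 0" --pt "0 0 0 0" --pt "0 0 0 0" --pt "0 0 0 0"

```text
time: 34.42
tcp_pos: [499.9, -1.2, 167.6]
orientation: [162.8, 24.1, 144.8]
wrist_force: [-0.2, -0.2, -0.2]
gripper_width: 85.3
```

Run:
```python
from h import *
w=snap('wrist','w21');print(w['obs']['tcp_pos'],w['obs']['orientation'])
cv2.imwrite('pics/w21b.png',cv2.resize(w['pixels'][:,:,::-1],(768,576)))
```

```text
[499.92041898  -1.22325669 167.59621762] [162.81484064  24.08411792 144.8139215 ]
```

View pics/w21b.png

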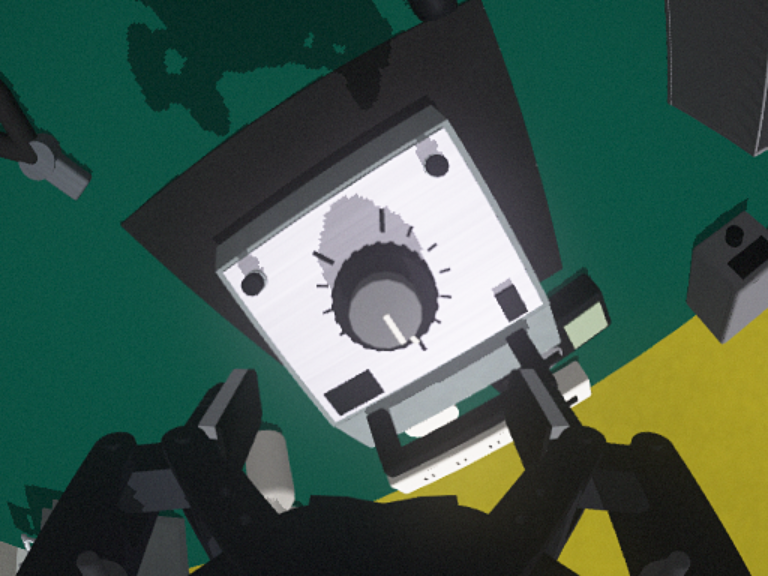

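```bash
cat > rect.py <<'E'
from h import *
def rect(tag,F,n,h,out,half=50,k=7,e1=None):
    w=load(tag);e1=np.array([n[2],0,-n[0]]);e1/=np.linalg.norm(e1);e2=np.cross(n,e1) # e1 upslope, e2 = +y (robot left)
    N=2*half*k;g=np.mgrid[:N,:N];u=half-(g[0]/k);v=half-(g[1]/k)   # rows: upslope at top; cols: left=+y
    P=F+n*h+u[...,None]*e1+v[...,None]*e2
    q=project(w,P.reshape(-1,3)).reshape(N,N,2).astype(np.float32)
    im=cv2.remap(w['pixels'],q[...,0],q[...,1],cv2.INTER_CUBIC);cv2.imwrite(f'pics/{out}.png',im[:,:,::-1]);return im
E
python3 - <<'E'
from rect import *
w=load('w21');c=cloud(w)
n=np.array([-.5,0,.866]);e1=np.array([.866,0,.5]);e2=np.array([0,1.,0]);F=np.array([558.6,-1.5,69.])
m=np.linalg.norm(c-F,axis=2)<75;m&=(w['pixels'].min(2)>150)
P=c[m]
for _ in range(10):
    A=np.c_[P[:,:2],np.ones(len(P))];k,*_=np.linalg.lstsq(A,P[:,2],rcond=None);P=P[abs(A@k-P[:,2])<2]
nn=np.array([-k[0],-k[1],1]);nn/=np.linalg.norm(nn);print(nn,len(P))
for a,b in((25,34),(43,52)):
    d=(c-F)@n;q=c[(np.linalg.norm(c-F-n*25,axis=2)<55)&(d>a)&(d<b)]-F
    uv=np.c_[q@e1,q@e2].astype(np.float32);print(cv2.minEnclosingCircle(uv),np.percentile(uv,[1,99],axis=0).mean(0),np.median(q@n))
rect('w21',F,n,0,'r21_0');rect('w21',F,n,29.5,'r21_29');rect('w13',F,n,0,'r13_0');rect('w13',F,n,29.5,'r13_29')
a=[cv2.resize(cv2.imread(f'pics/{x}.png'),(400,400)) for x in('r21_0','r21_29')]
cv2.imwrite('pics/r21.png',np.hstack(a))
E
```

```text
[-0.49788995 -0.00743421  0.86720836] 12541
((0.21872122585773468, 0.8564617037773132), 30.025697708129883) [-0.42085533  1.30186443] 28.65595361603995
((-0.3182549774646759, 1.0054761171340942), 18.97115707397461) [-0.74536839  1.29225731] 47.13680861644828
```

View pics/r21.png

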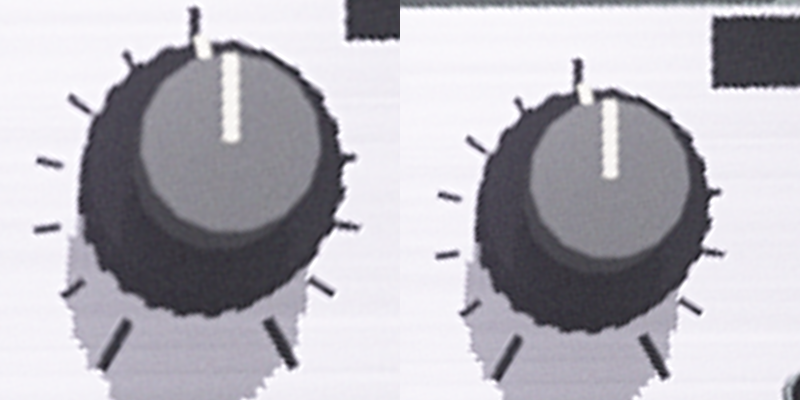

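```bash
cat >> rect.py <<'E'
def measure(tag,F,n):
    k=7;half=50
    im=rect(tag,F,n,0,'tmp0').astype(int);c0=half*k
    g=im.max(2)
    yy,xx=np.mgrid[:700,:700];rr=np.hypot(xx-c0,yy-c0)/k
    # marks 33..48mm dark blobs
    m=((g<110)&(rr>34)&(rr<48)).astype(np.uint8);kk,l,st,ce=cv2.connectedComponentsWithStats(m)
    M=[(round(float(np.degrees(np.arctan2(ce[i][0]-c0,c0-ce[i][1]))),1),round(float(np.hypot(*(ce[i]-c0))/k),1),int(st[i,4])) for i in range(1,kk) if st[i,4]>40]
    print('marks (deg cw from up)',sorted(M))
    im=rect(tag,F,n,29.5,'tmp29').astype(int);g=im.min(2)
    m=((g>130)&(rr<28.5)&(rr>18)).astype(np.uint8);kk,l,st,ce=cv2.connectedComponentsWithStats(m)
    print('white',[(round(float(np.degrees(np.arctan2(ce[i][0]-c0,c0-ce[i][1]))),1),round(float(np.hypot(*(ce[i]-c0))/k),1),int(st[i,4])) for i in range(1,kk) if st[i,4]>30])
    im=rect(tag,F,n,48,'tmp48').astype(int);g=im.min(2)
    m=((g>150)&(rr<19)).astype(np.uint8);v,u=np.nonzero(m)
    if len(v): d=cv2.fitLine(np.c_[u,v].astype(np.float32),cv2.DIST_L2,0,.01,.01).ravel();print('fine line',np.degrees(np.arctan2(d[0],-d[1])),d)
E
python3 - <<'E'
from rect import *
n=np.array([-.5,0,.866])
measure('w13',np.array([558.,-1.4,68.7]),n)
measure('w21',np.array([558.6,-.6,69.]),n)
cv2.imwrite('pics/r21_z.png',cv2.imread('pics/tmp29.png')[100:500,200:600])
E
```

```text
marks (deg cw from up) [(-139.7, 37.3, 4324), (-72.7, 33.7, 10235), (-1.7, 41.8, 1046), (23.1, 38.1, 326), (48.0, 37.5, 341), (73.3, 37.3, 249), (98.8, 38.1, 112), (124.3, 36.9, 245), (150.0, 40.6, 1554)]
white [(-86.3, 16.7, 15231), (-152.3, 28.3, 41), (176.8, 28.3, 38)]
fine line 17.593317 [ 3.0225867e-01 -9.5322597e-01  3.5175974e+02  2.7906494e+02]
marks (deg cw from up) [(-150.6, 41.4, 1532), (-125.8, 38.0, 375), (-100.8, 38.1, 248), (-75.8, 38.3, 210), (-50.9, 37.8, 231), (-15.0, 35.5, 3218), (-0.7, 44.7, 503), (55.8, 34.1, 8054), (124.9, 38.1, 316), (149.6, 41.2, 1667)]
white [(27.3, 17.7, 17759), (-16.0, 28.0, 203), (-30.7, 28.1, 197), (-46.2, 28.2, 109), (62.8, 28.1, 200), (-62.3, 28.3, 66), (78.9, 28.1, 169), (94.2, 28.3, 99)]
fine line 154.509 [  0.43036923   0.9026529  335.69336    279.72977   ]
```

View pics/r21_z.png

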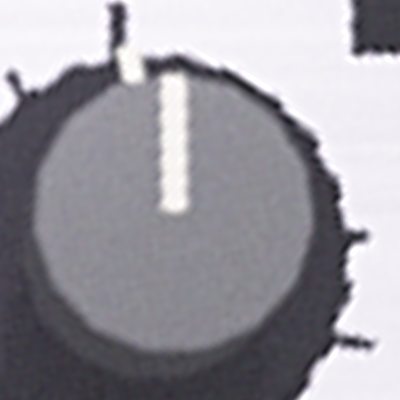

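Run:
```python
from rect import *
n=np.array([-.5,0,.866]);e1=np.array([.866,0,.5])
def ang(tag,px,F,h):
    w=load(tag);o,d,_=rays(w,[px]);P=o+d[0]*(((F+n*h-o)@n)/(d[0]@n))-F
    return np.degrees(np.arctan2(-P[1],P@e1)),np.hypot(P[1],P@e1)
F=np.array([558.,-1.4,68.7])
print('start pointer',[ang('w13',(195+x/6,120+y/6),F,29.5) for x,y in((445,495),(437,487),(455,503))])
F=np.array([558.6,-.6,69.])
print('now',[ang('w21',(x/1.5,y/1.5),F,29.5) for x,y in((415,342),(412,338),(418,346))])
s=snap('side','s22');crop(s,225,160,275,210,14,'s22c')
w=load('w21');crop(w,215,155,300,240,9,'w21z')
```

```text
start pointer [(np.float64(-126.76663454135962), np.float64(26.683139937227452)), (np.float64(-126.23531057018585), np.float64(24.817903815986813)), (np.float64(-127.73598269263823), np.float64(28.75334842001482))]
now [(np.float64(-4.86976757272686), np.float64(28.397117990046375)), (np.float64(-5.005988985611709), np.float64(25.39793482603297)), (np.float64(-4.7582730659619585), np.float64(31.422806641016802))]
```

View pics/s22c.png

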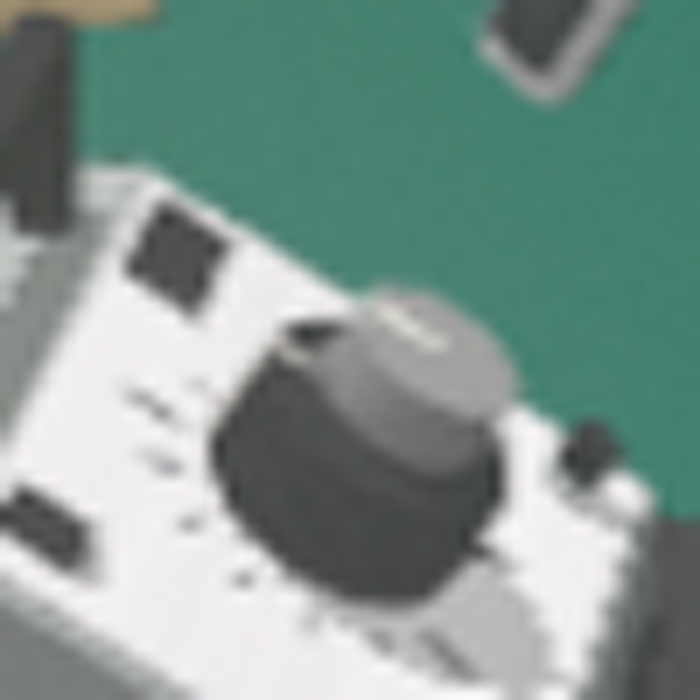

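View pics/w21z.png

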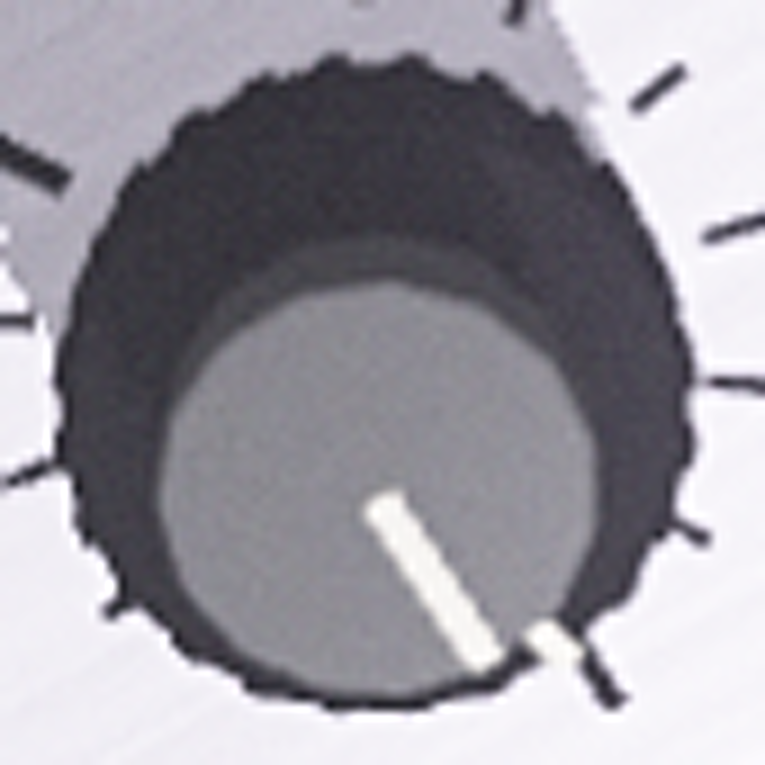

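Two estimates agree: by the picture the pointer is at −4.9°, by odometry −4.4°. That is inside ±6.3° but thin, so I'll regrip and add about 5°.

Run:
```python
from h import *
plan([557.1,-.6,71.6],0,1);plan([558.6-30,-.6,69+52],0,1)
```

```text
[ -3.3   0.6 111.7] 0.0
total [ 57.30861503   0.61211375 -95.94357723] zaxis [ 0.489  0.017 -0.872] xaxis [-0.746  0.526 -0.408] [ -1.1 -10.6 -43.3  28.1   1.5  30.8]
[-2.2  1.  54.7] 0.0
total [ 28.80861503   0.61211375 -46.54357723] zaxis [ 0.489  0.017 -0.872] xaxis [-0.746  0.526 -0.408] [ -1.1 -10.6 -43.3  28.1   1.5  30.8]
```

Call:
carry_out --pt "-1 0 12 0" --pt "-1 0 14 0" --pt "0 0 14 0" --pt "0 0 14 0" --pt "0 0 12 0" --pt "0 0 10 0" --pt "0 0 8 0" --pt "0 0 0 0"

```text
time: 35.18
tcp_pos: [543.9, -0.8, 88.6]
orientation: [163.0, 23.9, 144.9]
wrist_force: [-0.1, -0.2, -0.7]
gripper_width: 85.5
```

Run:
```python
from h import *
plan([557.1,-.6,71.6],0,1)
```

```text
[-2.9  1.6 21.3] 0.0
total [ 13.21342381   0.17829156 -17.02992258] zaxis [ 0.485  0.017 -0.874] xaxis [-0.748  0.526 -0.405] [ -0.9   0.8 -46.3  13.9   1.4  31. ]
```

Call:
carry_out --pt "-1 1 6 0" --pt "-1 0 6 0" --pt "0 0 4 0" --pt "0 0 3 0" --pt "0 0 0 0" --pt "0 0 0 0" --pt "0 0 0 0" --pt "0 0 0 0"

```text
time: 35.85
tcp_pos: [556.3, -0.7, 72.5]
orientation: [162.9, 23.9, 144.9]
wrist_force: [1.3, 0.2, -0.1]
gripper_width: 85.2
```

Run:
```python
from h import *
plan([557.1,-.6,71.6],0,1)
```

```text
[-0.2  0.2  1.1] 0.0
total [ 0.78806292  0.05552968 -0.87484381] zaxis [ 0.486  0.017 -0.874] xaxis [-0.748  0.526 -0.405] [ -0.9   3.7 -46.2  11.    1.4  31. ]
```

Call:
carry_out --pt "0 0 0 0" --pt "0 0 0 0" --pt "0 0 0 0" --pt "0 0 0 0" --pt "0 0 0 0" --pt "0 0 0 0" --pt "0 0 0 0" --pt "0 0 0 0" --fingers 1

```text
time: 36.52
tcp_pos: [556.5, -0.5, 73.7]
orientation: [162.9, 24.0, 144.9]
wrist_force: [-0.0, -0.0, -1.8]
gripper_width: 56.3
```

Run:
```python
from h import *
o=r.get_obs();print(o['qpos'],o['torque'],o['wrist_force'])
```

```text
[ -0.84659761   3.56672651 -46.21460373  11.07063915   1.40423693
  30.98767962] [ 0.0300302   0.46181045 -0.0444652 ] [-0.02865324 -0.03174297 -1.8444299 ]
```

Call:
carry_out --pt "0 0 0 0.03" --pt "0 0 0 0.03" --pt "0 0 0 0.02" --pt "0 0 0 0" --pt "0 0 0 0" --pt "0 0 0 0" --pt "0 0 0 0" --pt "0 0 0 0"

```text
time: 37.18
tcp_pos: [556.5, -0.5, 73.7]
orientation: [161.0, 22.5, 140.0]
wrist_force: [1.0, 0.5, -0.9]
gripper_width: 55.8
```

Run:
```python
from h import *
o=r.get_obs();print(o['qpos'],o['torque'],o['wrist_force'])
```

```text
[ -0.8522353    3.56513636 -46.2149503   11.0730668    1.40343047
  35.65121303] [ 0.03343306  0.44758648 -0.01477497] [ 1.02202839  0.46148663 -0.94853428]
```

+4.7°. Opening and backing off.

Call:
carry_out --pt "0 0 0 0" --pt "0 0 0 0" --pt "0 0 0 0" --pt "0 0 0 0" --pt "0 0 0 0" --pt "0 0 -10 0" --pt "0 0 -18 0" --pt "0 0 -22 0" --fingers -1

```text
time: 37.85
tcp_pos: [530.6, -1.3, 114.8]
orientation: [161.2, 22.3, 140.2]
wrist_force: [0.5, -0.5, 0.1]
gripper_width: 85.5
```

Call:
carry_out --pt "0 0 -22 0" --pt "0 0 -22 0" --pt "0 0 -22 0" --pt "0 0 -15 0" --pt "0 0 0 0" --pt "0 0 0 0" --pt "0 0 0 0" --pt "0 0 0 0"

```text
time: 38.52
tcp_pos: [489.4, -2.8, 191.8]
orientation: [161.0, 22.5, 140.1]
wrist_force: [-0.7, 0.2, 0.3]
gripper_width: 85.3
```

Run:
```python
from rect import *
w=snap('wrist','w23');s=snap('side','s23');t=snap('top','t23');print(w['obs']['tcp_pos'],w['obs']['wrist_force'],w['obs']['time'])
n=np.array([-.5,0,.866]);measure('w23',np.array([558.6,-.6,69.]),n)
crop(w,215,145,310,240,8,'w23z')
a=cv2.imread('pics/t0.png') if 0 else load('top0')['pixels'];
cv2.imwrite('pics/ts23.png',np.hstack([t['pixels'],s['pixels']])[:,:,::-1][:, :, :])
cv2.imwrite('pics/ts23.png',cv2.resize(cv2.imread('pics/ts23.png'),(800,300)))
```

```text
[489.4251833   -2.81615848 191.75537748] [-0.71271065  0.22056222  0.32657754] 38.5167
marks (deg cw from up) [(-151.0, 41.5, 1460), (-126.3, 38.0, 360), (-101.4, 38.2, 239), (-76.3, 37.7, 214), (-51.2, 36.0, 52), (-5.5, 37.1, 2468), (52.9, 33.2, 8490), (124.9, 38.4, 257), (149.7, 41.2, 1473)]
white [(32.6, 16.7, 14844), (-22.0, 27.9, 404), (38.3, 27.7, 610), (-43.1, 28.2, 93), (-57.2, 28.2, 130), (65.5, 28.0, 285), (81.1, 28.2, 47), (100.0, 28.3, 62)]
fine line 165.22282 [2.5506055e-01 9.6692508e-01 3.3839838e+02 2.8275409e+02]
```

View pics/w23z.png

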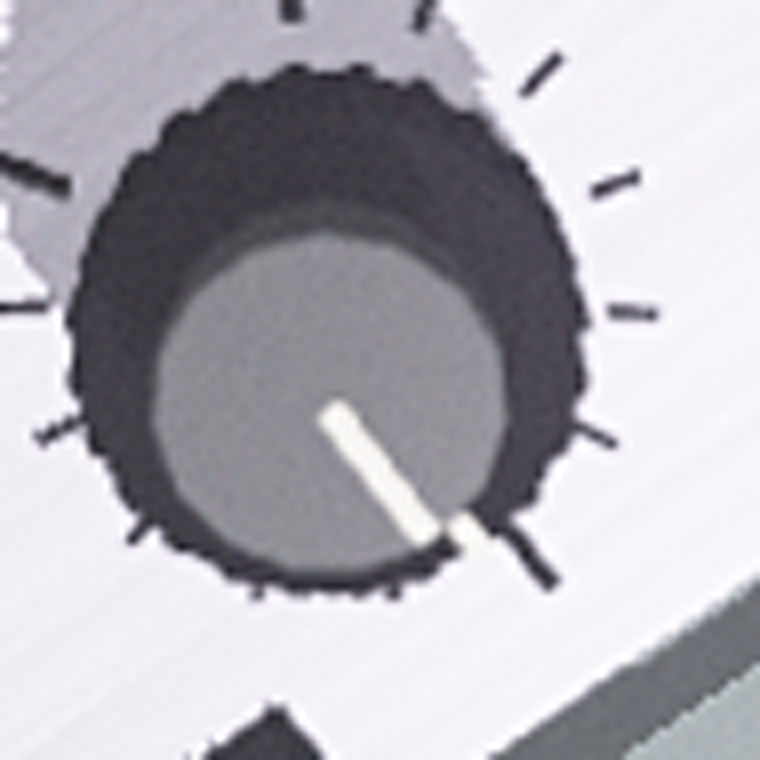

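View pics/ts23.png

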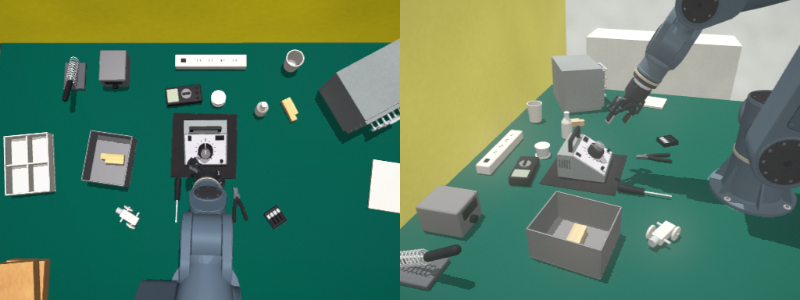

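Run:
```python
from rect import *
n=np.array([-.5,0,.866]);e1=np.array([.866,0,.5]);F=np.array([558.6,-.6,69.])
def pt(px,h,tag='w23'):
    w=load(tag);o,d,_=rays(w,[px]);P=o+d[0]*(((F+n*h-o)@n)/(d[0]@n))-F;return np.array([P@e1,P[1]])
k=lambda x,y:(215+x/8,145+y/8)
for q in((465,530),(458,518),(480,545)):
    a=pt(k(*q),29.5);print('pointer',np.degrees(np.arctan2(-a[1],a[0])),np.hypot(*a))
a=pt(k(335,412),48);b=pt(k(428,535),48);print('fine',np.degrees(np.arctan2(-(b-a)[1],(b-a)[0])),a,b)
for q in((510,525),(550,582)):
    a=pt(k(*q),0);print('6V',np.degrees(np.arctan2(-a[1],a[0])),np.hypot(*a))
# ring top centre from depth
c=cloud(load('w23'));d=(c-F)@n
for a_,b_ in((26,33),(44,51)):
    q=c[(np.linalg.norm(c-F-n*25,axis=2)<55)&(d>a_)&(d<b_)]-F
    print(cv2.minEnclosingCircle(np.c_[q@e1,q[:,1]].astype(np.float32)))
# supply & moved things in top view
t0=load('top0');t1=load('t23')
ct=cloud(t1);m=(ct[...,2]>128)&(ct[...,2]<155)&(abs(ct[...,1])<100)&(ct[...,0]>600)&(ct[...,0]<700)
print('bar',cv2.minAreaRect(ct[m][:,:2].astype(np.float32)),m.sum())
g=cv2.absdiff(t0['pixels'],t1['pixels']).max(2)
for nm,(x0,y0,x1,y1) in dict(driver=(220,229,234,285),cutters=(295,239,318,285),meter=(208,105,262,138),spool=(268,114,292,140),batt=(336,262,368,292),glue=(325,127,346,154),gear=(146,260,182,294)).items():
    print(nm,(g[y0:y1,x0:x1]>40).sum())
```

```text
pointer -1.3073101160927172 25.635397903964257
pointer -1.8675292937513943 23.975378865307015
pointer -1.8627352136200133 28.164469638253973
fine 0.40704299564213514 [0.82509092 0.09101297] [17.68447773 -0.02876218]
6V -1.527721708341267 38.18607114400158
6V -0.859192652497041 47.665835991865926
((-0.3124442398548126, 0.07291519641876221), 29.93932342529297)
((-0.6380045413970947, 0.06466826051473618), 18.86092185974121)
bar ((629.77392578125, 1.5821418762207031), (16.095809936523438, 118.98746490478516), 1.9449288845062256) 208
driver 11
cutters 20
meter 0
spool 0
batt 0
glue 0
gear 0
```

```bash
python3 -c "
from h import *
o=r.get_obs();print(o['qd'].round(2),o['time']);print(r.close_job())"
```

```text
[ 0.   -0.16  0.34  0.23 -0.02  0.11] 38.6667
the job is handed in; nothing more can be done
None
```

The job is done and handed in at 38.7 s. I put the offcut in the bin, set the supply on the mat with its sloping face towards the robot, and turned the coarse ring to 6 V.

**How the ring was turned:** I tilted the tool about 30° by reaching past the arm's limit, so it was square to the face. After the first turn the pointer read about 4.5° short, so I regripped and added 4.7°.

**Last checks:**
- **Offcut:** seen lying in the bin.
- **Supply:** level and released, about 3 mm past the mat's centre in x. Knob and handle readings put it between −1 and 2 mm in y, about 4 mm or less from the centre. It is square to about 2°.
- **Coarse ring:** the pointer reads −1.6°, against −1.2° for the 6 V mark.
- **Fine knob:** within about 1.5° of centre.
- **Other things:** the meter, spool, batteries, glue and gearbox show no change in the top view. A few changed pixels at the driver and cutters look like arm shadow; I did not check them further.

**What went wrong or disagreed:**
- A 10° tool tilt appeared when joint 6 hit its stop early on. I took it out before lifting the supply.
- While I lowered the supply, the wrist force kept jumping back to its full weight and the tool drifted about 10 mm forward. I released it with the front edge a few mm high.
- The first wrist-camera fit of the face slope read 27°. The side view and a later close wrist view both gave 30°.

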